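Fit the grate to the tea-light warmer, lock it and stand the jug on it

TASK

Get the tea-light warmer ready for the jug: lift the barred steel grate out of the plate rack, lay it flat on the table and let go so that you can take it again level, then lay it across the warmer's two end walls, inside the wire corner guides, and let go. Press the winged catch at the warmer's end down, turn it a quarter turn counter-clockwise so that its wing reaches over the grate, and let it snap up into its catch; then stand the cream jug on the middle of the grate, never tipping it. Leave the breakfast board in the rack and everything else where it is.

Things in the scene. Friction and masses are not known exactly. Their poses are not given: they have to be found in the camera images.
- grate: Dark steel grate, 12 (x) x 190 (y) x 110 mm (z), 0.4 kg, origin at its centre, alike on both faces and ends. Rim bars 12 mm wide; middle bar 12 mm wide along y through the centre; 8 mm cross bars at y = +-31 mm; all 12 mm deep. Openings 37 x 54 mm on both sides of the middle bar. Starts on a long edge in one rack slot, z up, top edge 122 mm up. Flat on the table: origin at z = 6 mm.
- warmer: Steel tea-light warmer fixed to the table, 134 (x) x 210 mm (y) without the catch, origin under its middle at table height; tea lights in its tray, tops 25 mm up. Two end walls carry ledges 62 mm up, 79 to 105 mm from the centre along +y and -y; the grate lies across them along y. Wire guides at the corners (tops 66.5 mm up) leave it 5 mm play each way. A boss with the catch is outside its -y end.
- catch_turn (a joint): Turn of the catch, rad: 0 = wing along the warmer's x, clear of the grate; grows counter-clockwise from above to 1.571 = wing along y, reaching about 11 mm over the grate's end. Starts 0 to 0.06. Turns only while pressed; a cross pin locks it at both ends of the turn (play 0.12). Once past about 1.35 the spring snaps it home when let up; turning takes about 0.05 N m.
- catch_press (a joint): How far the catch is pressed down, m: 0 when up, 0.007 at the stop; it must be down 5 mm or more to turn. Spring: 4.5 N at the start, 9.5 N at the stop. Reads about 0 again when snapped home.
- catch_wing (a point): Point on the catch's axis in its wing, a steel thumb bar 58 mm long (point x), 10 mm thick (point y), from 11 mm below to 8 mm above this point, which is 94 mm above the table while up. It lies 113 mm from the warmer's centre along the warmer's -y. The bar's underside is 9 mm above a grate lying in place.
- warmer_bed (a point): Point midway between the two ledges at their height (62 mm above the table); axes as the warmer's. A grate in place has its origin 6 mm above this point, its y along this y; its top is 12 mm above it.
- rack: Wooden plate rack fixed to the table, 116 x 124 mm, origin under its centre. Two slots along its y at x = +32 and -32 mm, each between dowels at y = +-50 mm (9 mm thick, 68 mm tall, 19 mm apart inside); slot floor 12 mm up.
- breakfast_board: Pale solid wooden breakfast board, 12 x 190 x 110 mm, same axes as the grate, on edge in the rack's other slot. Stays there.
- jug: Cream enamel jug, 88 mm wide, rim 140 mm up (stirring stick to 198), 0.31 kg. Origin at its underside, z up; pot axis at x 0, y 7 mm. Loop handle 11 mm thick on the -y side, starting towards the robot or to its right: outer upright at x -17, y -56, z 37 to 115 mm; top strut from there in to x -10, y -33 at z 110 to 123 mm. Pinch from above across the strut's sides.
- tin: Food tin, 58 mm wide, 72 mm high, back left. Leave alone.
- egg_timer: Egg timer, white over orange, 63 mm wide, 62 mm high, between the warmer and the jug. Leave alone.

How it is judged:
By the outcome, as a careful person would: the job done as asked, in the order asked, and still so for the second after the job is handed in, with the robot touching nothing.
It also fails if it takes over 72 s, if anything falls off the work surface, if the arm or the gripper's body presses on something with over 40 N, if the wrist force passes 120 N, or if a joint passes its speed limit or range.

ROBOT

A 6-joint arm with a two-finger parallel gripper is mounted at the origin on a cart in front of the work surface, level with it; the furniture and walls round the work are solid. World frame = base frame: x ahead of the robot, y to its left, z up, the work surface at z = 0. Lengths are in m, angles in rad, forces in N, time in s.
With the tool pointing down it reaches from about 0.375 to 0.975 m from the base axis. Payload 3.8 kg.
Tool frame: the origin (TCP) lies midway between the tips of the shut fingers; the grasp point (between the pads) lies 19 mm behind it (hold_point_z is the distance from the TCP to the grasp point, in m); z points along the fingers, y is the line along which they close (so a half turn about z gives the same grasp; the last joint's range is limited). The gripper opens to 88 mm and grips with 3 to 60 N. Pads are 18 mm wide; open, the fingers measure 123 mm over their backs; the gripper's body (75 mm by 187 mm) begins 45 mm behind the grasp point.
Start: joints at [-1.264, 0.264, 1.604, -0, 1.274, -0.037], TCP at [0.228, -0.635, 0.239] pointing down, gripper open.
Joint ranges: [-2.63, 2.63], [-0.94, 2.18], [0.31, 2.57], [-1.31, 4.45], [0, 2.66], [-2.55, 2.55]. Speed limits (rad/s): [2.57, 2.57, 3.14, 3.14, 3.14, 3.14].

INTERFACE

Orientations are given as a unit quaternion [x, y, z, w].
In Python, from plant import get_state, get_image, calibration, hand_in, hold_point_z gives the robot as it stands.
- The arm moves only by the tool drive_tool, never from a script. Its argument "series" is a list of rows, each an object with "slide": the shift along the tool's x, y, z in mm, a list of three; "twist": the turn about the tool's z in rad. In form: [{"slide": [tx, ty, tz], "twist": twist}, ...]. A call has 1 to 12 rows; each row shifts and turns the commanded pose from where the row before left it, along the tool's axes as they then stand; what a row does not reach is not made up. A row lasts 1/10 s, in which the tool goes at most 50 mm and 8.59 degrees, less where a joint would pass 70% of its speed; a pose out of reach is approached as far as the arm can. A call is refused whole if a number of a shift passes 50 or a number of a turn 0.15, either way. A call with a gripper value outside its range is refused whole. "fingers" is the gripper command: -1 is fully open, 1 is shut, values between are in proportion, set as the call begins (left out, the last holds). The fingers move at their own pace and stop on an object; the grip force is fixed at half the most. Time passes only in rows, so rows that do not move let the fingers close. It gives the time, the measured TCP pose, the force, the opening and the grip force at its end, in the units of the state.
- get_state(): the state, without advancing time (a new reading comes with each control period).
- get_image(name): name is "scene" or "top" or "wrist"; returns the picture (400x640x3 uint8, red, green, blue); there is no depth.
- calibration(name): a dict with "camera_matrix" (3x3 intrinsics, pixels), "world_from_camera" (4x4, takes a point from camera to world coordinates). Camera axes: x right, y down, z forward; pixel columns grow to the right and rows downward; lengths in m; the calibration is good to about 2 mm. A picture is of the moment at which its call begins: read the wrist's pose just before it. calibration takes no time and is no camera call; for the wrist camera it gives the pose at the moment of the call.
- hand_in(): hands the job in; it is judged then, once.
The state is a dict: "t": time; "q": joint angles; "dq": joint speeds; "effort": joint torques, N m; "ee_pos": TCP position; "eef_rot": TCP orientation; "wrist_force": force on the tool from outside, world axes, zero at the start; "torque": the same for the moment, N m; "finger_gap": finger opening in m; "grip_force": force on a finger pad.
Only numpy, scipy, OpenCV 4.12 (cv2) and the standard library are available. Lean on these libraries where they do the work, as an engineer would, in place of code of your own. Each camera call takes 0.05 s, during which the arm holds its last target. There are 200 camera calls.

## Working session

There is one attempt and no reset: what is moved stays moved. The work goes in short steps, Python scripts to look and compute and a tool call to move; the robot and the scene stay as the last step left them, time stands still between calls to the robot, and variables do not carry over. Pictures are saved under pics/ and viewed, at most 10 in all, crops included, and the job is handed in when it is done.

Besides the shell and the picture viewer there is one more tool, called as name([rows], argument=value, ...), one row to a line, values as JSON. drive_tool: Moves the arm, as the interface text tells. Its arguments: {"type":"object","properties":{"series":{"type":"array"},"fingers":{"type":"number"}},"required":["series"]}

```bash
mkdir -p pics; ls; python3 - <<'E'
from plant import *
import cv2,numpy as np
print(get_state(),hold_point_z)
for n in("scene","top"):
    c=calibration(n);print(n,np.round(c["camera_matrix"],1).tolist(),np.round(c["world_from_camera"],4).tolist())
    cv2.imwrite(f"pics/{n}0.png",get_image(n)[:,:,::-1])
a=np.vstack([cv2.imread("pics/scene0.png"),cv2.imread("pics/top0.png")])
E
```

```text
pics
{'t': 0.0, 'q': array([-1.26387588e+00,  2.64748953e-01,  1.60535881e+00,  1.93446001e-05,
        1.27368410e+00, -3.68939516e-02]), 'dq': array([ 1.27921170e-03,  1.87125334e-03, -1.36964196e-04, -1.25264447e-03,
        2.18697972e-05,  7.40693647e-04]), 'effort': array([-1.10191457e-03, -5.02120543e+01, -3.56872237e+01,  7.26984744e-02,
        2.94479833e-02, -1.79670228e-04]), 'ee_pos': array([ 0.2273256 , -0.63482465,  0.23739903]), 'eef_rot': array([ 9.85260200e-01,  1.71058845e-01, -1.38849285e-04, -1.09084204e-03]), 'wrist_force': array([-0.0112684 , -0.23190062, -0.60437114]), 'torque': array([-0.01868393,  0.02979083,  0.02696322]), 'grip_force': 0.0, 'finger_gap': 0.08836564933306876} 0.0187
scene [[502.8, 0.0, 312.0], [0.0, 502.8, 196.9], [0.0, 0.0, 1.0]] [[-0.4965, -0.505, 0.706, -0.544], [-0.8679, 0.2721, -0.4157, 0.6524], [0.0179, -0.8191, -0.5734, 0.9312], [0.0, 0.0, 0.0, 1.0]]
top [[458.8, 0.0, 320.1], [0.0, 458.8, 203.4], [0.0, 0.0, 1.0]] [[0.1135, -0.9727, 0.2024, 0.3072], [-0.9935, -0.1105, 0.026, 0.0005], [-0.0029, -0.2041, -0.979, 1.2565], [0.0, 0.0, 0.0, 1.0]]
```

View pics/top0.png

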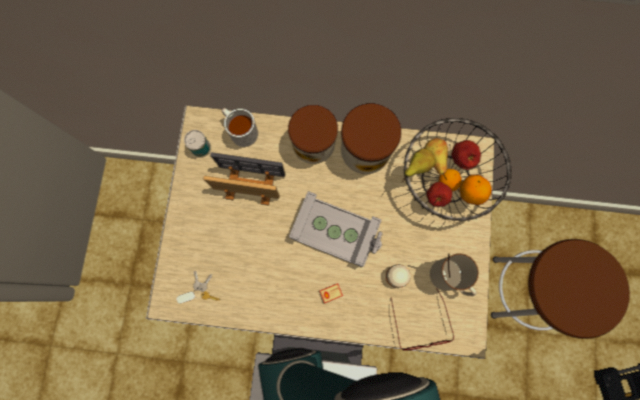

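View pics/scene0.png

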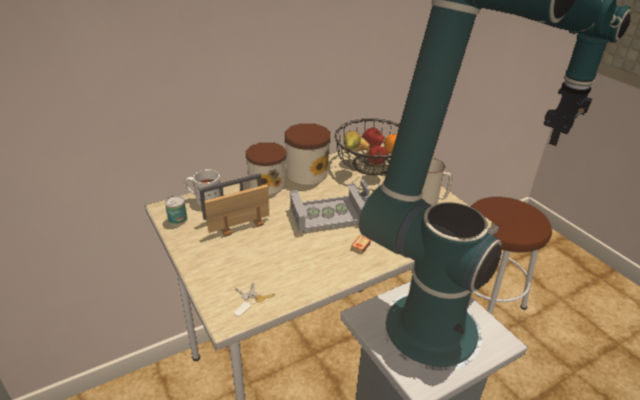

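The top view shows the rack at about (245,180) with the dark grate in the far slot and the board in the near one. The warmer is at (335,230) with its catch at (377,242), the timer at (399,275) and the jug at (455,272). I'll take an enlarged crop for pixel accuracy.

```bash
cat > h.py <<'E'
from plant import *
import cv2,numpy as np
from scipy.spatial.transform import Rotation as R
def ray(c,u,v):
    T=np.array(c["world_from_camera"]);K=np.array(c["camera_matrix"])
    d=T[:3,:3]@np.linalg.solve(K,[u,v,1.]);return T[:3,3],d
def on(c,u,v,z):
    o,d=ray(c,u,v);return o+d*(z-o[2])/d[2]
def proj(c,p):
    T=np.linalg.inv(c["world_from_camera"]);q=np.array(c["camera_matrix"])@(T[:3,:3]@np.array(p)+T[:3,3]);return q[:2]/q[2]
def move(p,yaw=None):
    """slide (mm) in tool axes to reach TCP p, twist to reach world yaw of tool x (down-pointing)"""
    s=get_state();M=R.from_quat(s["eef_rot"]).as_matrix()
    d=M.T@(np.array(p)-s["ee_pos"])*1e3
    x=np.arctan2(M[1,0],M[0,0])
    return d.round(1),(None if yaw is None else round(float(x-yaw),3)),round(float(x),3)
E
python3 - <<'E'
import cv2
a=cv2.imread("pics/top0.png")[100:300,180:490]
b=cv2.resize(a[:120,:],None,fx=5,fy=5,interpolation=cv2.INTER_CUBIC)
b=cv2.resize(a[40:175,10:125],None,fx=4.4,fy=4.4,interpolation=cv2.INTER_CUBIC)
c=cv2.resize(cv2.imread("pics/top0.png")[140:300,180:380],None,fx=3.75,fy=3.75,interpolation=cv2.INTER_CUBIC);cv2.imwrite("pics/c1.png",c)
d=cv2.resize(cv2.imread("pics/top0.png")[185:305,340:490],None,fx=5,fy=5,interpolation=cv2.INTER_CUBIC);cv2.imwrite("pics/c2.png",d)
E
```

```text
(no output)
```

View pics/c1.png

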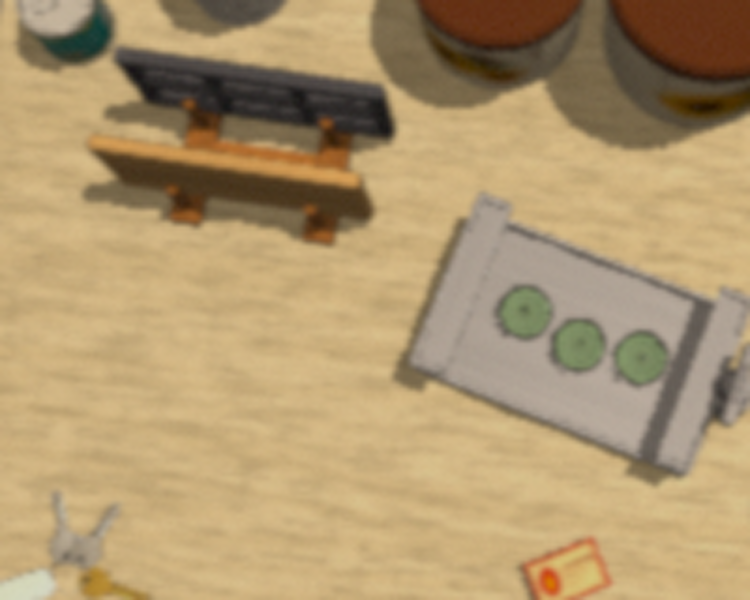

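View pics/c2.png

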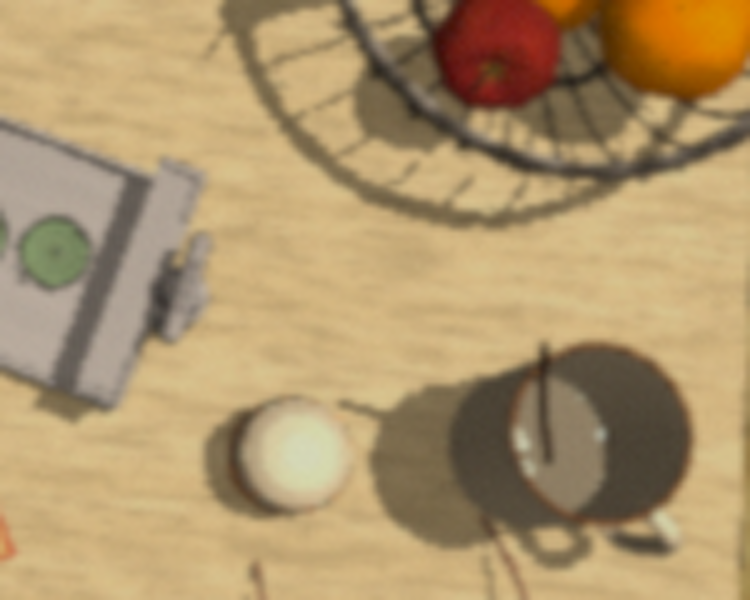

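c1 shows the grate's top edge from (118,55) to (387,93) and the board's from (92,144) to (361,182). The warmer's ledge outer corners are at (484,197), (412,365) and (690,472). c2 shows the wing from (203,238) to (172,335), the jug rim centred at (603,433) and its handle towards the robot, near (665,530).

```bash
python3 - <<'E'
from h import *
c=calibration("top")
A=lambda x,y,z:on(c,180+x/3.75,140+y/3.75,z)
B=lambda x,y,z:on(c,340+x/5,185+y/5,z)
def seg(n,a,b):
    d=b-a;print(n,a.round(3),b.round(3),"mid",((a+b)/2).round(4),"len",np.linalg.norm(d).round(4),"yaw",np.arctan2(d[1],d[0]).round(3))
seg("grate",A(118,55,.122),A(387,93,.122))
seg("board",A(92,144,.122),A(361,182,.122))
seg("wall+y outer",A(412,365,.062),A(484,197,.062))
seg("side near",A(690,472,.062),A(412,365,.062))
seg("wing",B(172,335,.102),B(203,238,.102))
seg("far diag",A(690,472,.062),A(484,197,.062))
print("cups",[A(*p,.025).round(4) for p in((525,312),(578,345),(640,357))])
print("rimcentre",B(603,433,.14).round(4),"strut",B(640,520,.117).round(4),B(672,520,.12).round(4),B(665,540,.12).round(4))
print("base",proj(c,[.5,0,0]))
E
```

```text
grate [0.638 0.324 0.122] [0.632 0.136 0.122] mid [0.6349 0.2304 0.122 ] len 0.1879 yaw -1.603
board [0.573 0.332 0.122] [0.568 0.146 0.122] mid [0.5705 0.2388 0.122 ] len 0.1859 yaw -1.602
wall+y outer [0.455 0.101 0.062] [0.58  0.065 0.062] mid [0.5177 0.0828 0.062 ] len 0.1303 yaw -0.278
side near [ 0.403 -0.099  0.062] [0.455 0.101 0.062] mid [0.4291 0.0007 0.062 ] len 0.2065 yaw 1.317
wing [ 0.437 -0.119  0.102] [ 0.488 -0.13   0.102] mid [ 0.4627 -0.1243  0.102 ] len 0.052 yaw -0.217
far diag [ 0.403 -0.099  0.062] [0.58  0.065 0.062] mid [ 0.4917 -0.0172  0.062 ] len 0.2416 yaw 0.747
cups [array([0.5072, 0.0273, 0.025 ]), array([ 0.4876, -0.0135,  0.025 ]), array([ 0.484 , -0.0588,  0.025 ])]
rimcentre [ 0.4095 -0.3252  0.14  ] strut [ 0.3716 -0.352   0.117 ] [ 0.3732 -0.3665  0.12  ] [ 0.3632 -0.3636  0.12  ]
base [329.52031231 228.32403397]
```

```bash
python3 - <<'E'
from h import *
c=calibration("top")
A=lambda x,y,z=0:on(c,180+x/3.75,140+y/3.75,z).round(3)[:2]
print("keys",A(55,490),A(120,505),A(130,590),"rackfeet",A(185,222),A(320,242),A(200,108),"warmer",A(412,372),A(468,215),"mug",on(c,240,125,.09).round(3),"canister",on(c,312,128,.15).round(3),"card",A(525,570))
print(move([.635,.2304,.24],1.539),move([.635,.2304,.24],-.032))
E
```

```text
keys [0.343 0.351] [0.338 0.303] [0.279 0.286] rackfeet [0.55  0.288] [0.547 0.186] [0.639 0.29 ] warmer [0.458 0.105] [0.579 0.079] mug [0.738 0.27  0.09 ] canister [0.729 0.073 0.15 ] card [0.325 0.007]
(array([ 675.5, -677.2,   -1.1]), -1.195, 0.344) (array([ 675.5, -677.2,   -1.1]), 0.376, 0.344)
```

drive_tool([
  {"slide": [0,0,-20],"twist": -0.15},
  {"slide": [0,0,-20],"twist": -0.15},
  {"slide": [0,0,-20],"twist": -0.15},
  {"slide": [0,0,0],"twist": -0.15},
  {"slide": [0,0,0],"twist": -0.15},
  {"slide": [0,0,0],"twist": -0.15},
  {"slide": [0,0,0],"twist": -0.15},
  {"slide": [0,0,0],"twist": -0.145},
  {"slide": [20,20,0],"twist": 0},
  {"slide": [40,25,0],"twist": 0},
  {"slide": [43,20,0],"twist": 0},
  {"slide": [43,20,0],"twist": 0},
], fingers=0.09)

```text
t: 1.3
ee_pos: [0.3175, -0.4906, 0.2978]
eef_rot: [0.719, 0.695, 0.0, -0.001]
wrist_force: [1.3, -1.1, 0.7]
finger_gap: 0.0403
grip_force: 0.0
```

drive_tool([
  {"slide": [43,20,0],"twist": 0},
  {"slide": [43,20,0],"twist": 0},
  {"slide": [43,20,0],"twist": 0},
  {"slide": [43,20,0],"twist": 0},
  {"slide": [43,20,0],"twist": 0},
  {"slide": [43,20,0],"twist": 0},
  {"slide": [43,20,0],"twist": 0},
  {"slide": [43,20,0],"twist": 0},
  {"slide": [43,20,0],"twist": 0},
  {"slide": [43,20,0],"twist": 0},
  {"slide": [43,20,0],"twist": 0},
  {"slide": [43,20,0],"twist": 0},
])

```text
t: 2.5
ee_pos: [0.5738, 0.0177, 0.2983]
eef_rot: [0.718, 0.696, -0.0, -0.0]
wrist_force: [0.8, -0.4, -0.2]
finger_gap: 0.0403
grip_force: 0.0
```

```bash
python3 - <<'E'
from h import *
print(move([.635,.2304,.2],1.539),get_state()["ee_pos"],get_state()["q"].round(2),get_state()["finger_gap"])
c=calibration("wrist");print(np.array(c["camera_matrix"]).round(0).tolist(),np.array(c["world_from_camera"]).round(3).tolist())
E
```

```text
(array([214.5,  54.5,  98.2]), 0.0, 1.539) [0.57378092 0.01772919 0.29830866] [-0.01  0.04  1.75 -0.    1.35  0.02] 0.04029069113872045
[[297.0, 0.0, 328.0], [0.0, 297.0, 199.0], [0.0, 0.0, 1.0]] [[1.0, -0.03, -0.009, 0.576], [-0.031, -0.965, -0.26, 0.084], [-0.001, 0.261, -0.965, 0.443], [0.0, 0.0, 0.0, 1.0]]
```

drive_tool([
  {"slide": [40,10,0],"twist": 0},
  {"slide": [43,11,0],"twist": 0},
  {"slide": [43,11,0],"twist": 0},
  {"slide": [43,11,0],"twist": 0},
  {"slide": [40,10,30],"twist": 0},
  {"slide": [0,0,40],"twist": 0},
  {"slide": [0,0,0],"twist": 0},
  {"slide": [0,0,0],"twist": 0},
])

```text
t: 3.3
ee_pos: [0.6319, 0.2217, 0.2279]
eef_rot: [0.718, 0.696, -0.002, -0.001]
wrist_force: [0.4, -0.3, 0.4]
finger_gap: 0.0403
grip_force: 0.0
```

```bash
python3 - <<'E'
from h import *
im=get_image("wrist");c=calibration("wrist");s=get_state();print(s["ee_pos"],move([.635,.2304,.2],1.539))
cv2.imwrite("pics/w1.png",im[:,:,::-1])
for p in([.638,.324,.122],[.632,.136,.122],[.635,.23,.122]):print(proj(c,p))
E
```

```text
[0.63317658 0.22166586 0.23015541] (array([ 8.8,  1.5, 30.2]), -0.001, 1.538)
[330.34719091  71.22824335]
[330.01130755 283.55334827]
[330.16336753 187.43024576]
```

View pics/w1.png

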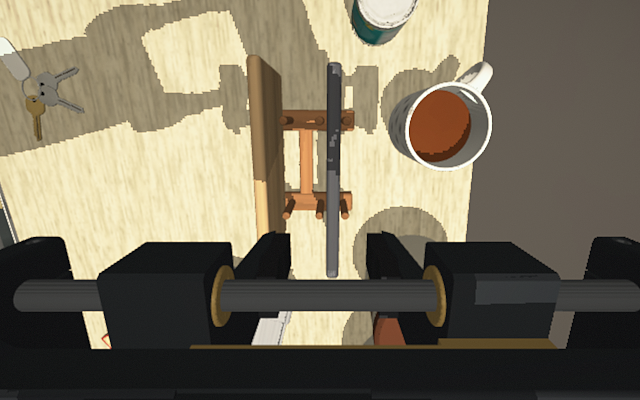

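Wrist view: the grate's top edge runs from (335,63) to (332,276), midway between the fingers. The board is at col 262.

```bash
python3 - <<'E'
from h import *
im=cv2.imread("pics/w1.png");c=calibration("wrist")
g=im.max(2).astype(int)
for r in(75,150,240,265):
    x=np.where((g[r,315:350]<110))[0]+315;print(r,x.min(),x.max(),on(c,(x.min()+x.max())/2,r,.122).round(4))
print(on(c,334,63,.122),on(c,332,277,.122))
E
```

```text
75 327 341 [0.6408 0.3211 0.122 ]
150 327 339 [0.6384 0.2623 0.122 ]
240 327 337 [0.6352 0.1806 0.122 ]
265 327 337 [0.6345 0.1554 0.122 ]
[0.64104459 0.32989475 0.122     ] [0.63409785 0.14290932 0.122     ]
```

drive_tool([
  {"slide": [14,5,20],"twist": 0.006},
  {"slide": [0,0,35],"twist": 0},
  {"slide": [0,0,35],"twist": 0},
  {"slide": [0,0,25],"twist": 0},
  {"slide": [0,0,12],"twist": 0},
  {"slide": [0,0,0],"twist": 0},
  {"slide": [0,0,0],"twist": 0},
])

```text
t: 4.05
ee_pos: [0.6401, 0.236, 0.1049]
eef_rot: [0.721, 0.693, 0.002, 0.001]
wrist_force: [0.4, -0.5, 0.7]
finger_gap: 0.0398
grip_force: 0.0
```

drive_tool([
  {"slide": [0,0,0],"twist": 0},
  {"slide": [0,0,0],"twist": 0},
  {"slide": [0,0,0],"twist": 0},
  {"slide": [0,0,0],"twist": 0},
  {"slide": [0,0,0],"twist": 0},
  {"slide": [0,0,0],"twist": 0},
], fingers=1)

```text
t: 4.65
ee_pos: [0.6387, 0.2362, 0.1031]
eef_rot: [0.72, 0.694, 0.0, 0.0]
wrist_force: [-1.2, -0.6, 4.8]
finger_gap: 0.0116
grip_force: 29.9
```

drive_tool([
  {"slide": [0,0,-15],"twist": 0},
  {"slide": [0,0,-30],"twist": 0},
  {"slide": [0,0,-35],"twist": 0},
  {"slide": [0,0,-35],"twist": 0},
  {"slide": [0,0,-25],"twist": 0},
  {"slide": [-2,-15,0],"twist": 0},
  {"slide": [-4,-33,0],"twist": 0},
  {"slide": [-4,-33,0],"twist": 0},
  {"slide": [-4,-32,0],"twist": 0},
  {"slide": [-2,-15,0],"twist": 0},
  {"slide": [0,0,20],"twist": 0},
])

```text
t: 5.75
ee_pos: [0.5097, 0.2254, 0.2249]
eef_rot: [0.72, 0.694, 0.002, 0.001]
wrist_force: [-0.1, -0.1, -4.7]
finger_gap: 0.0118
grip_force: 29.9
```

drive_tool([
  {"slide": [0,0,35],"twist": 0},
  {"slide": [0,0,35],"twist": 0},
  {"slide": [0,0,30],"twist": 0},
  {"slide": [0,0,15],"twist": 0},
  {"slide": [0,0,5],"twist": 0},
  {"slide": [0,0,3],"twist": 0},
  {"slide": [0,0,3],"twist": 0},
  {"slide": [0,0,0],"twist": 0},
  {"slide": [0,0,0],"twist": 0},
])

```text
t: 6.65
ee_pos: [0.5108, 0.2253, 0.0976]
eef_rot: [0.72, 0.694, 0.001, 0.0]
wrist_force: [-0.2, 0.3, -4.4]
finger_gap: 0.0118
grip_force: 29.9
```

drive_tool([
  {"slide": [0,0,3],"twist": 0},
  {"slide": [0,0,2],"twist": 0},
  {"slide": [0,0,1],"twist": 0},
  {"slide": [0,0,0],"twist": 0},
  {"slide": [0,0,0],"twist": 0},
])

```text
t: 7.15
ee_pos: [0.5104, 0.2249, 0.0911]
eef_rot: [0.72, 0.694, 0.0, 0.0]
wrist_force: [-1.4, -1.1, 2.5]
finger_gap: 0.0116
grip_force: 29.9
```

drive_tool([
  {"slide": [0,0,0],"twist": 0},
  {"slide": [0,0,0],"twist": 0},
  {"slide": [0,0,0],"twist": 0},
  {"slide": [0,0,-5],"twist": 0},
  {"slide": [0,0,-5],"twist": 0},
  {"slide": [0,0,-4],"twist": 0},
  {"slide": [0,0,0],"twist": 0},
  {"slide": [0,0,0],"twist": 0},
], fingers=0.45)

```text
t: 7.95
ee_pos: [0.5101, 0.225, 0.1046]
eef_rot: [0.72, 0.694, 0.0, 0.0]
wrist_force: [-0.3, -0.8, 0.5]
finger_gap: 0.0242
grip_force: 0.0
```

```bash
python3 - <<'E'
from h import *
s=get_state();print(s["ee_pos"],s["finger_gap"])
L=110;x0=504.4;g=24.2
for th in range(0,66,5):
    t=np.radians(th);print(th,"tcp x %.1f z %.1f (o=4)"%(x0-L*np.sin(t)+g/2,L*np.cos(t)-4),"Amin %.1f"%(12/np.cos(t)+4*np.tan(t)))
a=np.hstack([get_image("scene")[120:320,140:400]]);cv2.imwrite("pics/s1.png",cv2.resize(a,None,fx=2.5,fy=2.5)[:,:,::-1])
E
```

```text
[0.51012128 0.22497038 0.10463336] 0.024170512624518175
0 tcp x 516.5 z 106.0 (o=4) Amin 12.0
5 tcp x 506.9 z 105.6 (o=4) Amin 12.4
10 tcp x 497.4 z 104.3 (o=4) Amin 12.9
15 tcp x 488.0 z 102.3 (o=4) Amin 13.5
20 tcp x 478.9 z 99.4 (o=4) Amin 14.2
25 tcp x 470.0 z 95.7 (o=4) Amin 15.1
30 tcp x 461.5 z 91.3 (o=4) Amin 16.2
35 tcp x 453.4 z 86.1 (o=4) Amin 17.5
40 tcp x 445.8 z 80.3 (o=4) Amin 19.0
45 tcp x 438.7 z 73.8 (o=4) Amin 21.0
50 tcp x 432.2 z 66.7 (o=4) Amin 23.4
55 tcp x 426.4 z 59.1 (o=4) Amin 26.6
60 tcp x 421.2 z 51.0 (o=4) Amin 30.9
65 tcp x 416.8 z 42.5 (o=4) Amin 37.0
```

View pics/s1.png

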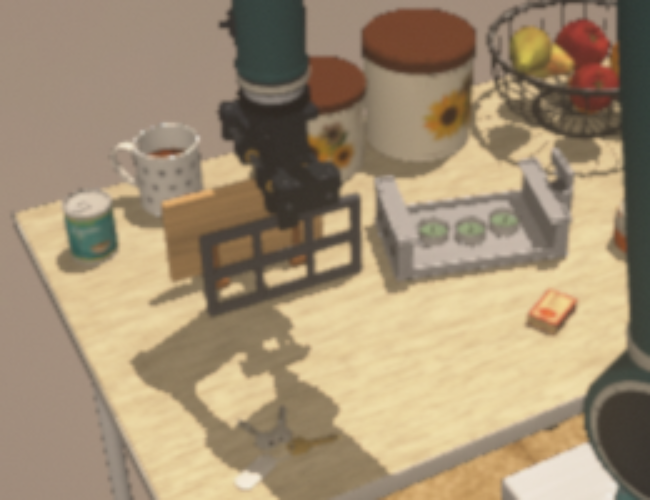

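The grate stands upright under the open gripper at about (280,250) in the picture, clear of the rack, keys and warmer. Next I lean it gently towards the robot, guided between the fingers.

drive_tool([
  {"slide": [0,-6,0],"twist": 0},
  {"slide": [0,-6,0],"twist": 0},
  {"slide": [0,-6,0],"twist": 0},
  {"slide": [0,0,0],"twist": 0},
  {"slide": [0,0,0],"twist": 0},
  {"slide": [0,-4,2],"twist": 0},
  {"slide": [0,-6,2],"twist": 0},
  {"slide": [0,-6,2],"twist": 0},
  {"slide": [0,-6,3],"twist": 0},
  {"slide": [0,-6,3],"twist": 0},
  {"slide": [0,0,0],"twist": 0},
  {"slide": [0,0,0],"twist": 0},
])

```text
t: 9.2
ee_pos: [0.4635, 0.2266, 0.0922]
eef_rot: [0.72, 0.694, -0.0, -0.0]
wrist_force: [-0.4, -0.0, 1.4]
finger_gap: 0.0246
grip_force: 0.8
```

```bash
python3 - <<'E'
from h import *
s=get_state();print(s["ee_pos"],s["wrist_force"])
a=get_image("scene")[120:320,140:400];cv2.imwrite("pics/s2.png",cv2.resize(a,None,fx=2.5,fy=2.5)[:,:,::-1])
E
```

```text
[0.46352311 0.22660314 0.09215737] [-0.4097738  -0.04315667  1.3831748 ]
```

View pics/s2.png

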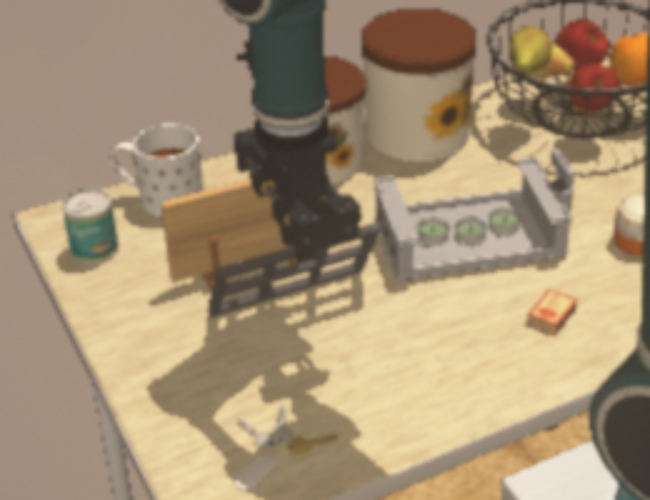

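It leans about 30° on the near finger and its bottom edge hasn't moved (left corner about (215,312)). Continuing.

drive_tool([
  {"slide": [0,-5,3],"twist": 0},
  {"slide": [0,-5,3],"twist": 0},
  {"slide": [0,-5,4],"twist": 0},
  {"slide": [0,-5,4],"twist": 0},
  {"slide": [0,-4,4],"twist": 0},
  {"slide": [0,-4,4],"twist": 0},
  {"slide": [0,-3,3],"twist": 0},
  {"slide": [0,-3,3],"twist": 0},
  {"slide": [0,-3,3],"twist": 0},
  {"slide": [0,0,0],"twist": 0},
  {"slide": [0,0,0],"twist": 0},
])

```text
t: 10.35
ee_pos: [0.427, 0.2279, 0.0612]
eef_rot: [0.72, 0.694, -0.0, 0.0]
wrist_force: [-2.4, -0.0, -0.2]
finger_gap: 0.0247
grip_force: 1.2
```

```bash
python3 - <<'E'
from h import *
s=get_state();print(s["ee_pos"],s["wrist_force"])
a=get_image("scene")[150:290,190:330];b=get_image("wrist")[::1,100:560]
a=cv2.resize(a,(400,400));cv2.imwrite("pics/s3.png",np.hstack([a,cv2.resize(b,(400,400))])[:,:,::-1])
E
```

```text
[0.42695865 0.22785991 0.06118372] [-2.38397801 -0.02901023 -0.24561334]
```

View pics/s3.png

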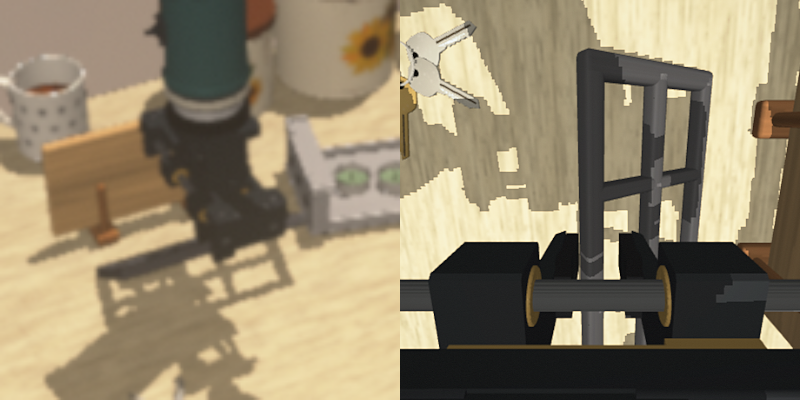

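The wrist view shows the near rim bar between the fingers, with the far finger over the opening. I'll narrow the gap a little, dip into the opening and keep lowering.

drive_tool([
  {"slide": [0,-2,0],"twist": 0},
  {"slide": [0,0,2],"twist": 0},
  {"slide": [0,0,3],"twist": 0},
  {"slide": [0,0,3],"twist": 0},
  {"slide": [0,-1,3],"twist": 0},
  {"slide": [0,-2,3],"twist": 0},
  {"slide": [0,-2,3],"twist": 0},
  {"slide": [0,-1,1],"twist": 0},
  {"slide": [0,0,0],"twist": 0},
  {"slide": [0,0,0],"twist": 0},
], fingers=0.55)

```text
t: 11.45
ee_pos: [0.4201, 0.2287, 0.0439]
eef_rot: [0.72, 0.694, 0.001, 0.001]
wrist_force: [0.3, -0.0, 0.1]
finger_gap: 0.0196
grip_force: 0.0
```

```bash
python3 - <<'E'
from h import *
im=get_image("wrist");c=calibration("wrist");g=im.max(2)
cv2.imwrite("pics/w4.png",im[:,:,::-1])
for r in(100,150,190):
    m=(g[r]<110).astype(int);e=np.flatnonzero(np.diff(m));print(r,e.tolist())
for th in(58,65,75,90):
    t=np.radians(th);u=np.array([-np.sin(t),np.cos(t)]);n=np.array([np.cos(t),np.sin(t)])
    print(th,[proj(c,[.5044+p[0]*.001,.226+.06,p[1]*.001]).round() for p in(110*u,110*u+12*n,98*u+12*n,61*u+12*n)])
E
```

```text
100 [178, 180, 187, 188, 294, 315, 377, 385, 393, 399, 459, 472, 473, 474, 476, 484, 542, 550, 553]
150 [93, 96, 99, 101, 296, 316, 375, 382, 392, 396, 454, 466, 467, 468, 471, 477, 576]
190 [1, 297, 316, 373, 382, 387, 394, 449, 464, 466, 472, 568]
58 [array([303., 141.]), array([317., 142.]), array([341., 140.]), array([405., 135.])]
65 [array([291., 140.]), array([300., 141.]), array([325., 139.]), array([392., 135.])]
75 [array([283., 138.]), array([286., 139.]), array([310., 138.]), array([378., 134.])]
90 [array([283., 135.]), array([280., 137.]), array([301., 136.]), array([365., 133.])]
```

View pics/w4.png

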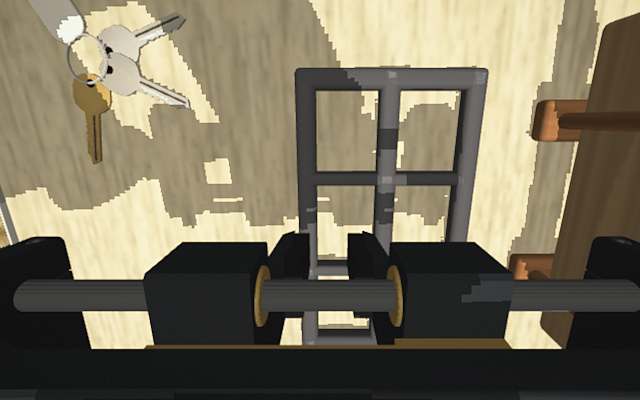

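```bash
python3 - <<'E'
from h import *
c=calibration("wrist");print(np.array(c["world_from_camera"]).round(3)[:3,3],get_state()["ee_pos"],get_state()["wrist_force"])
for z in(.012,.03,.05):
    P=[on(c,u,v,z)[:2] for u,v in((296,69),(487,69),(388,75),(387,180),(300,180),(470,180))]
    print(z,np.linalg.norm(P[0]-P[1]).round(4),np.linalg.norm(P[2]-P[3]).round(4),np.round(P,3).tolist())
E
```

```text
[0.422 0.295 0.189] [0.42020764 0.22880696 0.04403613] [ 0.07922769  0.13420325 -0.23318685]
0.012 0.1054 0.0593 [[0.406, 0.322], [0.511, 0.318], [0.457, 0.317], [0.457, 0.258], [0.404, 0.26], [0.507, 0.256]]
0.03 0.0946 0.0532 [[0.407, 0.319], [0.502, 0.316], [0.453, 0.315], [0.453, 0.262], [0.406, 0.263], [0.498, 0.26]]
0.05 0.0827 0.0465 [[0.409, 0.316], [0.492, 0.313], [0.449, 0.312], [0.449, 0.266], [0.408, 0.267], [0.489, 0.264]]
```

The wrist picture shows the grate lying flat: outer corners at (296,69) and (487,69), cross bar at row 180, with size and spacing matching z = 12 mm. Moving above the middle bar to regrasp it.

drive_tool([
  {"slide": [0,0,-15],"twist": 0},
  {"slide": [-1,20,0],"twist": 0},
  {"slide": [0,17,0],"twist": 0},
  {"slide": [0,0,0],"twist": 0},
  {"slide": [0,0,0],"twist": 0},
], fingers=0.09)

```text
t: 12.0
ee_pos: [0.4562, 0.226, 0.0586]
eef_rot: [0.721, 0.693, 0.0, 0.0]
wrist_force: [-0.2, -0.2, 0.1]
finger_gap: 0.04
grip_force: 0.0
```

```bash
python3 - <<'E'
from h import *
im=get_image("wrist");c=calibration("wrist");g=im.max(2);print(get_state()["ee_pos"])
cv2.imwrite("pics/w5.png",im[:,:,::-1])
for r in(115,135,150,170):
    m=(g[r]<110).astype(int);e=np.flatnonzero(np.diff(m));e=e[(e>200)&(e<450)];print(r,[(int(x),on(c,x+.5,r,.012)[:2].round(4).tolist()) for x in e])
for u in(310,350):
    m=(g[:,u]<110).astype(int);e=np.flatnonzero(np.diff(m));print(u,[(int(x),on(c,u,x+.5,.012)[:2].round(4).tolist()) for x in e if x<230])
E
```

```text
[0.45543919 0.22585239 0.05825704]
115 [(240, [0.4036, 0.2963]), (261, [0.4166, 0.2958]), (317, [0.4512, 0.2945]), (336, [0.4629, 0.294]), (393, [0.4982, 0.2927]), (400, [0.5025, 0.2925]), (405, [0.5056, 0.2924]), (413, [0.5105, 0.2922])]
135 [(242, [0.4035, 0.2842]), (262, [0.4161, 0.2837]), (318, [0.4513, 0.2824]), (336, [0.4626, 0.2819]), (392, [0.4978, 0.2806]), (412, [0.5103, 0.2801])]
150 [(243, [0.4031, 0.2748]), (263, [0.4158, 0.2743]), (318, [0.4508, 0.273]), (336, [0.4623, 0.2726]), (391, [0.4973, 0.2713]), (398, [0.5018, 0.2711]), (399, [0.5024, 0.2711]), (411, [0.51, 0.2708])]
170 [(244, [0.4023, 0.262]), (339, [0.4638, 0.2596]), (341, [0.4651, 0.2596]), (398, [0.5021, 0.2582]), (399, [0.5027, 0.2582]), (410, [0.5098, 0.2579])]
310 [(68, [0.448, 0.3212]), (90, [0.4473, 0.3089]), (164, [0.4449, 0.2639]), (178, [0.4444, 0.2548])]
350 [(68, [0.4718, 0.3203]), (90, [0.4715, 0.308]), (164, [0.4707, 0.263]), (178, [0.4705, 0.2538])]
```

drive_tool([
  {"slide": [0,0,15],"twist": 0},
  {"slide": [0,0,18],"twist": 0},
  {"slide": [0,0,12],"twist": 0},
  {"slide": [0,0,7],"twist": 0},
  {"slide": [0,0,3],"twist": 0},
  {"slide": [0,0,0],"twist": 0},
  {"slide": [0,0,0],"twist": 0},
])

```text
t: 12.75
ee_pos: [0.4563, 0.2262, 0.0038]
eef_rot: [0.72, 0.694, 0.0, 0.0]
wrist_force: [-0.6, -0.2, -0.3]
finger_gap: 0.0404
grip_force: 0.0
```

drive_tool([
  {"slide": [0,0,0],"twist": 0},
  {"slide": [0,0,0],"twist": 0},
  {"slide": [0,0,0],"twist": 0},
  {"slide": [0,0,0],"twist": 0},
  {"slide": [0,0,0],"twist": 0},
], fingers=1)

```text
t: 13.25
ee_pos: [0.456, 0.226, 0.0035]
eef_rot: [0.72, 0.694, 0.0, 0.0]
wrist_force: [-0.3, -0.5, 1.7]
finger_gap: 0.0119
grip_force: 30.0
```

drive_tool([
  {"slide": [0,0,-10],"twist": 0},
  {"slide": [0,0,-20],"twist": 0},
  {"slide": [0,0,-30],"twist": 0},
  {"slide": [0,0,-35],"twist": 0},
  {"slide": [0,0,-25],"twist": 0},
  {"slide": [0,0,-10],"twist": 0},
  {"slide": [0,0,0],"twist": 0},
])

```text
t: 13.95
ee_pos: [0.4566, 0.2263, 0.1346]
eef_rot: [0.72, 0.694, 0.001, 0.0]
wrist_force: [1.2, 0.2, -5.3]
finger_gap: 0.0118
grip_force: 30.0
```

drive_tool([
  {"slide": [0,0,-30],"twist": 0.08},
  {"slide": [0,0,-35],"twist": 0.08},
  {"slide": [0,0,-35],"twist": 0.073},
  {"slide": [-10,2,-25],"twist": 0},
  {"slide": [-30,7,0],"twist": 0},
  {"slide": [-45,10,0],"twist": 0},
  {"slide": [-45,10,0],"twist": 0},
  {"slide": [-45,11,0],"twist": 0},
  {"slide": [-45,11,0],"twist": 0},
  {"slide": [-45,11,0],"twist": 0},
  {"slide": [-45,11,0],"twist": 0},
  {"slide": [-45,11,0],"twist": 0},
])

```text
t: 15.15
ee_pos: [0.44, -0.1399, 0.2556]
eef_rot: [0.796, 0.605, -0.001, -0.002]
wrist_force: [0.9, 0.5, -4.3]
finger_gap: 0.0114
grip_force: 30.0
```

drive_tool([
  {"slide": [-40,10,0],"twist": 0},
  {"slide": [-20,4,0],"twist": 0},
  {"slide": [0,0,0],"twist": 0},
  {"slide": [0,0,0],"twist": 0},
])

```text
t: 15.55
ee_pos: [0.438, -0.1997, 0.2558]
eef_rot: [0.797, 0.604, -0.001, -0.002]
wrist_force: [0.1, 0.7, -4.5]
finger_gap: 0.0117
grip_force: 30.0
```

```bash
python3 - <<'E'
from h import *
im=get_image("wrist");c=calibration("wrist");s=get_state();print(s["ee_pos"],move([.4915,-.0168,.1],1.30),s["q"].round(2))
np.save("w6.npy",np.array(c["world_from_camera"]))
cv2.imwrite("pics/w6.png",im[:,:,::-1])
E
```

```text
[ 0.43829472 -0.19920115  0.25627655] (array([189.8,   2.9, 156.5]), -0.001, 1.299) [-0.48 -0.12  1.98  0.    1.28 -0.21]
```

View pics/w6.png

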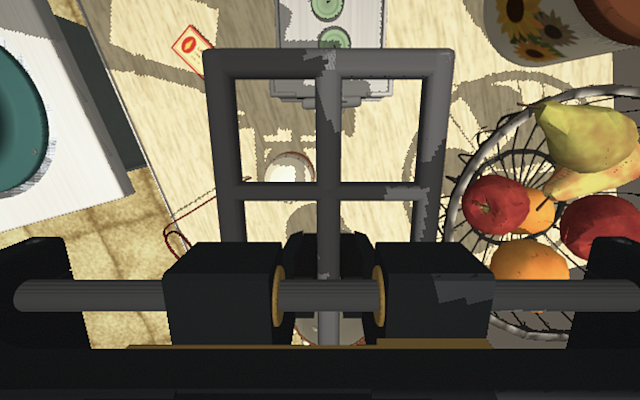

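The wrist view through the grate shows the warmer's -y wall spanning columns 270–395 at rows 80–97, tea lights at (325,8) and (335,40), and the grate level in the hand. The axis alignment looks right, so I'll extract the wall edges as numbers.

```bash
python3 - <<'E'
from h import *
im=cv2.imread("pics/w6.png");c=calibration("wrist");c=dict(c);c["world_from_camera"]=np.load("w6.npy")
hsv=cv2.cvtColor(im,cv2.COLOR_BGR2HSV);gray=(hsv[...,1]<45)&(hsv[...,2]>85)
def runs(a):
    e=np.flatnonzero(np.diff(np.r_[0,a.astype(int),0]));return [(int(x),int(y)-1) for x,y in zip(e[::2],e[1::2]) if y-x>6]
for r in(20,40,82,86,90,94,98):
    print(r,runs(gray[r,240:420]))
for u in(285,300,350,380):print("col",u,[(x+75,y+75) for x,y in runs(gray[75:130,u])])
P=lambda u,v,z:on(c,u,v,z)[:2].round(4)
for z in(.062,.0):print(z,P(270,88,z),P(394,88,z))
for p in([.4915,-.0168,.062],):
    y=np.array([.2675,.9636,0]);x=np.array([.9636,-.2675,0]);p=np.array(p)
    print([proj(c,p-y*.105+x*k).round(1) for k in(-.067,-.055,0,.055,.067)],[proj(c,p-y*.079+x*k).round(1) for k in(-.067,.067)],proj(c,p-y*.113+[0,0,.04]).round(1),proj(c,p-y*.113+[0,0,.04]+x*.029).round(1))
# tea light green
g=cv2.inRange(hsv,(35,60,40),(85,255,255))
n,l,st,ce=cv2.connectedComponentsWithStats(g)
print([(s[4],q.round(1),s[:4]) for s,q in zip(st[1:],ce[1:]) if s[4]>80])
E
```

```text
20 [(40, 80), (84, 141)]
40 [(36, 77), (110, 140)]
82 [(29, 74), (78, 99), (102, 152)]
86 [(30, 74), (78, 99), (102, 152)]
90 [(30, 74), (78, 98), (102, 152)]
94 [(30, 74), (79, 99), (102, 152)]
98 [(67, 74), (81, 99), (102, 120), (125, 141)]
col 285 [(80, 95)]
col 300 [(80, 96)]
col 350 [(79, 105)]
col 380 [(79, 96)]
0.062 [ 0.4036 -0.0875] [ 0.5319 -0.1232]
0.0 [ 0.394  -0.0786] [ 0.5457 -0.1208]
[array([269.5, 101.1]), array([280.5, 101.1]), array([331.2, 101.1]), array([381.9, 101.1]), array([392.9, 101.1])] [array([268.2,  75.4]), array([394.3,  75.3])] [331.4 107.3] [361.5 107.3]
[(np.int32(95), array([ 6.8, 71.7]), array([ 0, 66, 23, 15], dtype=int32)), (np.int32(1319), array([ 23.4, 125.5]), array([ 0, 89, 47, 73], dtype=int32))]
```

drive_tool([
  {"slide": [25,0,0],"twist": 0},
  {"slide": [45,1,0],"twist": 0},
  {"slide": [45,1,0],"twist": 0},
  {"slide": [45,0.5,0],"twist": 0},
  {"slide": [25,0,0],"twist": 0},
  {"slide": [10,0,10],"twist": 0},
  {"slide": [0,0,35],"twist": 0},
  {"slide": [0,0,45],"twist": 0},
  {"slide": [0,0,40],"twist": 0},
  {"slide": [0,0,25],"twist": 0},
  {"slide": [0,0,0],"twist": 0},
  {"slide": [0,0,0],"twist": 0},
])

```text
t: 16.8
ee_pos: [0.4931, -0.0127, 0.1028]
eef_rot: [0.796, 0.605, -0.001, -0.001]
wrist_force: [0.3, -0.8, -4.0]
finger_gap: 0.0113
grip_force: 30.0
```

```bash
python3 - <<'E'
from h import *
s=get_state();print(s["ee_pos"],move([.4929,-.0118,.0655],1.299))
c=calibration("wrist");im=get_image("wrist");cv2.imwrite("pics/w7.png",im[:,:,::-1]);g=cv2.cvtColor(im,cv2.COLOR_RGB2GRAY).astype(int)
hsv=cv2.cvtColor(im,cv2.COLOR_RGB2HSV)
C=np.array([.4929,-.0118,0]);y=np.array([.2675,.9636,0]);x=np.array([.9636,-.2675,0])
M=R.from_quat(s["eef_rot"]).as_matrix();G=s["ee_pos"]+[0,0,.0085]
print("wall pred",[proj(c,C+y*k+[0,0,.062]+x*q).round(1).tolist() for k in(.105,.079) for q in(-.067,0,.067)])
print("grate pred",[proj(c,G+M@[.095,q,0]).round(1).tolist() for q in(-.055,0,.055)])
for u in(265,300,360,400):
    col=g[:200,u];e=np.flatnonzero(abs(col[3:]-col[:-3])>35);print(u,e.tolist())
for r in range(0,160,12):
    row=g[r];e=np.flatnonzero(abs(row[3:]-row[:-3])>35);print(r,e[(e>150)&(e<500)].tolist())
E
```

```text
[ 0.49311636 -0.0127422   0.10280369] (array([ 0.9, -0.4, 37.3]), 0.001, 1.3)
wall pred [[209.7, 46.2], [327.7, 46.2], [445.8, 46.3], [214.3, 94.6], [327.7, 94.6], [441.3, 94.7]]
grate pred [[196.5, 47.0], [328.3, 47.0], [460.2, 47.1]]
265 [45, 46, 47, 48, 77, 78, 79, 93, 96, 179, 180, 181]
300 [40, 41, 42, 45, 46, 70, 74, 77, 78, 79, 96, 179, 180, 181]
360 [40, 41, 42, 45, 46, 47, 74, 75, 76, 77, 78, 79, 93, 96, 110, 111, 112, 137, 138, 139, 146, 160, 161, 162, 179, 180, 181]
400 [43, 44, 45, 46, 73, 77, 78, 79, 179, 180, 181, 184, 185]
0 [267, 268, 269]
12 [151, 152, 156, 157, 158, 271, 272, 273, 274]
24 [163, 164, 165, 273, 274, 275]
36 [168, 169, 170, 277, 278, 279]
48 [170, 171, 172, 204, 205, 446, 447, 448, 449, 450]
60 [175, 176, 177, 199, 200, 201, 289, 290, 319, 333, 334, 451, 452, 453, 454]
72 [177, 178, 179, 200, 201, 202, 203, 297, 298, 450, 451, 452, 453]
84 [182, 183, 184, 202, 203, 204, 232, 233, 234, 235, 300, 301, 302, 304, 305, 306, 312, 313, 339, 340, 341, 384, 385, 386, 408, 409, 410, 418, 419, 420, 421, 425, 449, 450, 451, 452]
96 [166, 167, 168, 169, 203, 204, 2
[... 558 characters left out ...]
 238, 244, 245, 248, 249, 309, 310, 314, 334, 335, 340, 348, 350, 351, 352, 401, 402, 404, 405, 406, 408, 409, 410, 411, 415, 416, 417, 421, 422, 444, 445, 446, 447]
144 [169, 170, 171, 208, 209, 210, 237, 238, 239, 245, 246, 248, 249, 250, 304, 305, 306, 308, 313, 314, 339, 340, 341, 348, 349, 351, 352, 353, 354, 355, 356, 357, 359, 360, 361, 362, 400, 401, 402, 404, 405, 408, 409, 410, 414, 415, 416, 421, 436, 437, 443, 444, 445, 446]
156 [172, 173, 174, 209, 210, 211, 212, 238, 239, 240, 246, 247, 249, 250, 251, 305, 306, 313, 314, 315, 338, 339, 340, 350, 351, 352, 354, 355, 356, 357, 358, 359, 360, 400, 401, 403, 404, 407, 408, 409, 413, 414, 415, 416, 419, 420, 430, 431, 442, 443, 444]
```

drive_tool([
  {"slide": [2,0,0],"twist": 0},
  {"slide": [0,0,10],"twist": 0},
  {"slide": [0,0,10],"twist": 0},
  {"slide": [0,0,7],"twist": 0},
  {"slide": [0,0,4],"twist": 0},
  {"slide": [0,0,3],"twist": 0},
  {"slide": [0,0,2],"twist": 0},
  {"slide": [0,0,1],"twist": 0},
  {"slide": [0,0,0],"twist": 0},
  {"slide": [0,0,0],"twist": 0},
])

```text
t: 17.85
ee_pos: [0.4946, -0.011, 0.0665]
eef_rot: [0.796, 0.605, 0.0, 0.0]
wrist_force: [0.1, -0.1, -4.9]
finger_gap: 0.0114
grip_force: 30.0
```

drive_tool([
  {"slide": [0,0,1],"twist": 0},
  {"slide": [0,0,0.5],"twist": 0},
  {"slide": [0,0,0],"twist": 0},
  {"slide": [0,0,0],"twist": 0},
])

```text
t: 18.25
ee_pos: [0.4948, -0.011, 0.0655]
eef_rot: [0.796, 0.605, 0.0, 0.0]
wrist_force: [-2.5, 0.1, 4.8]
finger_gap: 0.0117
grip_force: 30.0
```

drive_tool([
  {"slide": [0,0,0],"twist": 0},
  {"slide": [0,0,0],"twist": 0},
  {"slide": [0,0,0],"twist": 0},
  {"slide": [0,0,-10],"twist": 0},
  {"slide": [0,0,-25],"twist": 0},
  {"slide": [0,0,-35],"twist": 0},
  {"slide": [-20,0,-25],"twist": 0},
  {"slide": [-45,0,0],"twist": 0},
  {"slide": [-45,0,0],"twist": 0},
  {"slide": [-45,0,0],"twist": 0},
  {"slide": [-30,0,0],"twist": 0},
  {"slide": [0,0,0],"twist": 0},
], fingers=0.09)

```text
t: 19.45
ee_pos: [0.4443, -0.1923, 0.1608]
eef_rot: [0.797, 0.603, -0.0, 0.001]
wrist_force: [-0.5, 0.2, -0.2]
finger_gap: 0.04
grip_force: 0.0
```

```bash
python3 - <<'E'
from h import *
s=get_state();im=get_image("wrist");c=calibration("wrist");print(s["ee_pos"],s["wrist_force"],s["finger_gap"])
cv2.imwrite("pics/w8.png",im[:,:,::-1]);np.save("w8.npy",np.array(c["world_from_camera"]))
C=np.array([.4933,-.0105,0]);y=np.array([.2675,.9636,0]);x=np.array([.9636,-.2675,0])
print("wing top pred",[proj(c,C-y*.113+[0,0,.102]+x*a+y*b).round(1).tolist() for a,b in((-.029,-.005),(-.029,.005),(.029,.005),(.029,-.005),(0,0))])
print("grate pred",[proj(c,C+[0,0,.074]+x*a+y*b).round(1).tolist() for a,b in((-.055,-.095),(.055,-.095),(-.055,.095),(.055,.095))])
print("wall out",[proj(c,C+[0,0,.062]+x*a+y*b).round(1).tolist() for a,b in((-.067,-.105),(.067,-.105),(-.067,.105),(.067,.105))])
g=cv2.cvtColor(im,cv2.COLOR_RGB2GRAY)
u,v=proj(c,C-y*.113+[0,0,.102]).astype(int)
print(u,v)
print((g[v-40:v+44:4,u-60:u+64:4]//10))
E
```

```text
[ 0.44433554 -0.19233143  0.16078214] [-0.46984588  0.22474164 -0.18757565] 0.04002718367546619
wing top pred [[281.7, 115.0], [281.0, 99.0], [370.3, 98.7], [369.8, 114.7], [325.7, 106.9]]
grate pred [[250.4, 82.8], [401.3, 82.3], [226.2, -277.8], [421.8, -278.6]]
wall out [[239.7, 98.4], [412.3, 97.8], [211.1, -275.0], [437.2, -275.8]]
325 106
[[ 5  5  5  5  5  5  5  5  9  9  9  9  9  9  9  9 10  9  9  9  9  9  9  9
   9  9  9  9  9  9  9]
 [ 5  5  5  5  5  5  5  5  7  9  9  9  9  9  9 11 10  9  9  9  9  9  9  9
   9  9  9  9  9  9  9]
 [ 5  5  5  5  5  5  5  5  8 10  9 10 10 10 10 10 10 10 10 10 10 10 10 10
  10 10 10 10 10 10 10]
 [ 4  4  4  4  4  4  4  4  4  8  8  8  7  7  8  9  7  7  7  7  7  7  7  7
   7  7  7  6  7  7  7]
 [12 12 12 12 12 12 12 12 12 12 21 21 21 21 21 21 21 21 21 21 21 21 21 21
  21 21 21 21 21 21 21]
 [11 11 11 11 11 11 11 11 11 11 22 20 20 20 20 20 20 20 20 20 20 20 20 20
  20 20 20 20 20 20 20]
 [11 11 11 11 12 11 11 11 11 11 11 21 21 14 12 20 12 16 10 11 18 10 18 20
  20 20 20 20 21 20 21]
 [11 11 11 12 11 11 11 11 11 11 11 11 12 12  5 13  4 13 12 11 11 11
[... 605 characters left out ...]
 12 18 23 23]
 [13 13 13 13 12 14 14 13 12 13 13 23 12  5  7 11  7  5 12 20 20 12 12 13
  13 12 12 12 20 22 23]
 [13 13 13 13 12 13 14 12 13 13 13 23 11 12 11 10 11 12  9 22 19 12 12 12
  13 13 13 12 16 21 23]
 [13 13 13 13 12 13 14 13 14 12 13 23 17 13 10 10 11 13 13 21 19 13 13 13
  13 13 13 12 21 21 23]
 [13 13 13 13 12 13 14 14 14 13 14 22 19 13 13 12 13 13 12 21 11 13 12 13
  13 13 13 13 18 21 22]
 [13 13 14 13 13 13 13 14 13 14 13 13 14 14 13 11 13 13 13 11 13 13 12 13
  13 13 13 13 22 21 21]
 [14 13 13 12 12 13 13 14 13 14 13 14 14 14 13 12 13 14 13 12 13 13 12 13
  13 13 13 13 16 21 21]
 [14 13 12 13 18 12 17 13 14 13 23 14 13 13 14 13 12 14 13 12 13 13 13 13
  13 13 13 13 22 22 22]]
```

drive_tool([
  {"slide": [37,-1,0],"twist": 0.1},
  {"slide": [38,-3,0],"twist": 0.14},
  {"slide": [0,0,0],"twist": 0.14},
  {"slide": [0,0,0],"twist": 0.14},
  {"slide": [0,0,0],"twist": 0.14},
  {"slide": [0,0,0],"twist": 0.14},
  {"slide": [0,0,0],"twist": 0.14},
  {"slide": [0,0,0],"twist": 0.14},
  {"slide": [0,0,0],"twist": 0.14},
  {"slide": [0,0,0],"twist": 0.14},
  {"slide": [0,0,0],"twist": 0.14},
  {"slide": [0,0,0],"twist": 0.07},
])

```text
t: 20.7
ee_pos: [0.4651, -0.1153, 0.1601]
eef_rot: [0.991, -0.136, 0.0, -0.0]
wrist_force: [-0.4, -0.4, 0.4]
finger_gap: 0.0399
grip_force: 0.0
```

```bash
python3 - <<'E'
from h import *
print(get_state()["ee_pos"],move([.4631,-.1194,.0875],-.27))
E
```

```text
[ 0.46507163 -0.11526914  0.16009489] (array([-0.8,  4.6, 72.6]), -0.003, -0.273)
```

drive_tool([
  {"slide": [-1,4.5,15],"twist": 0},
  {"slide": [0,0,25],"twist": 0},
  {"slide": [0,0,18],"twist": 0},
  {"slide": [0,0,9],"twist": 0},
  {"slide": [0,0,5],"twist": 0},
  {"slide": [0,0,0],"twist": 0},
  {"slide": [0,0,0],"twist": 0},
])

```text
t: 21.4
ee_pos: [0.4634, -0.1208, 0.0886]
eef_rot: [0.991, -0.134, 0.001, 0.0]
wrist_force: [-0.2, -0.0, 0.0]
finger_gap: 0.0399
grip_force: 0.0
```

drive_tool([
  {"slide": [0,0,0],"twist": 0},
  {"slide": [0,0,0],"twist": 0},
  {"slide": [0,0,0],"twist": 0},
  {"slide": [0,0,0],"twist": 0},
  {"slide": [0,0,0],"twist": 0},
  {"slide": [0,0,0],"twist": 0},
], fingers=1)

```text
t: 22.0
ee_pos: [0.4628, -0.121, 0.0881]
eef_rot: [0.991, -0.135, 0.0, 0.0]
wrist_force: [-0.4, 0.9, 2.3]
finger_gap: 0.0098
grip_force: 30.0
```

drive_tool([
  {"slide": [0,0,2],"twist": 0},
  {"slide": [0,0,2],"twist": 0},
  {"slide": [0,0,2],"twist": 0},
  {"slide": [0,0,0.5],"twist": 0},
  {"slide": [0,0,0],"twist": 0},
  {"slide": [0,0,0],"twist": 0},
])

```text
t: 22.6
ee_pos: [0.4629, -0.121, 0.0821]
eef_rot: [0.991, -0.135, 0.0, 0.0]
wrist_force: [-2.7, 1.6, 8.2]
finger_gap: 0.0096
grip_force: 30.0
```

drive_tool([
  {"slide": [0,0,0.5],"twist": -0.1},
  {"slide": [0,0,0],"twist": -0.13},
  {"slide": [0,0,0],"twist": -0.13},
  {"slide": [0,0,0],"twist": -0.13},
  {"slide": [0,0,0],"twist": -0.13},
  {"slide": [0,0,0],"twist": -0.13},
  {"slide": [0,0,0],"twist": -0.13},
  {"slide": [0,0,0],"twist": -0.13},
  {"slide": [0,0,0],"twist": -0.13},
  {"slide": [0,0,0],"twist": -0.13},
  {"slide": [0,0,0],"twist": -0.13},
  {"slide": [0,0,0],"twist": -0.13},
])

```text
t: 23.8
ee_pos: [0.4626, -0.1204, 0.0815]
eef_rot: [0.807, 0.591, 0.0, -0.0]
wrist_force: [-4.0, 3.2, 7.8]
finger_gap: 0.0095
grip_force: 30.0
```

```bash
python3 - <<'E'
from h import *
s=get_state();print(s["ee_pos"],move([.4631,-.1194,.0875],1.301),s["wrist_force"].round(1),s["torque"].round(2))
E
```

```text
[ 0.46255414 -0.12040389  0.08149131] (array([ 1.1,  0.2, -6. ]), -0.036, 1.265) [-4.   3.2  7.8] [0.43 0.5  0.04]
```

drive_tool([
  {"slide": [0,0,0],"twist": -0.05},
  {"slide": [0,0,0],"twist": 0},
  {"slide": [0,0,-2],"twist": 0},
  {"slide": [0,0,-2],"twist": 0},
  {"slide": [0,0,-2],"twist": 0},
  {"slide": [0,0,-0.5],"twist": 0},
  {"slide": [0,0,0],"twist": 0},
  {"slide": [0,0,0],"twist": 0},
])

```text
t: 24.6
ee_pos: [0.4625, -0.1204, 0.0872]
eef_rot: [0.793, 0.609, 0.0, -0.0]
wrist_force: [-1.9, 4.5, 4.9]
finger_gap: 0.0097
grip_force: 30.0
```

drive_tool([
  {"slide": [0,0,0],"twist": 0},
  {"slide": [0,0,0],"twist": 0},
  {"slide": [0,0,0],"twist": 0},
  {"slide": [0,0,-10],"twist": 0},
  {"slide": [0,0,-25],"twist": 0},
  {"slide": [-20,0,-30],"twist": 0},
  {"slide": [-40,0,-10],"twist": 0},
  {"slide": [-20,0,0],"twist": 0},
  {"slide": [0,0,0],"twist": 0},
], fingers=0.3)

```text
t: 25.5
ee_pos: [0.4422, -0.2005, 0.1639]
eef_rot: [0.794, 0.608, 0.0, 0.001]
wrist_force: [0.1, 0.3, 0.7]
finger_gap: 0.0307
grip_force: 0.0
```

```bash
python3 - <<'E'
from h import *
s=get_state();im=get_image("wrist");c=calibration("wrist");print(s["ee_pos"],s["wrist_force"].round(1),s["q"].round(2))
cv2.imwrite("pics/w9.png",im[:,:,::-1])
C=np.array([.4933,-.0105,0]);y=np.array([.2675,.9636,0]);x=np.array([.9636,-.2675,0])
for z in(.102,.095):print("wing pred",z,[proj(c,C-y*.113+[0,0,z]+x*a+y*b).round(1).tolist() for a,b in((-.005,-.029),(-.005,.029),(.005,.029),(.005,-.029))])
print("grate end",[proj(c,C+[0,0,.074]+x*a-y*.095).round(1).tolist() for a in(-.055,.055)])
g=cv2.cvtColor(im,cv2.COLOR_RGB2GRAY)
u,v=proj(c,C-y*.113+[0,0,.102]).astype(int);v0=max(v-80,0)
print(u-60,v0);print('\n'.join(' '.join('%2d'%k for k in r) for r in (g[v0:v0+140:4,u-60:u+64:4]//10)))
im=get_image("top");cv2.imwrite("pics/top2.png",im[:,:,::-1])
E
```

```text
[ 0.44219504 -0.20054192  0.16387855] [0.1 0.3 0.7] [-0.48 -0.04  2.08 -0.    1.09 -0.21]
wing pred 0.102 [[319.9, 137.9], [319.9, 43.9], [335.8, 44.1], [334.6, 138.1]]
wing pred 0.095 [[320.1, 137.3], [320.2, 46.6], [335.5, 46.7], [334.4, 137.4]]
grate end [[252.3, 69.3], [403.1, 70.6]]
267 12
 4 12 11 12 11 11 11 20 20 20 22  9 10  8  8  9  9  8 17 14 17  6 21 20 20 11 11 11 15 20 20
 4 13 11 12 11 11 11 20 20 20 20  7 10  9  8  9  9  8 16 15 16 10 21 20 21 11 11 11 10 20 19
 4 11 11 11 12 11 12 20 20 20  9 11 10  9  7  9  9  8 16 15 16  7 21 20 20 11 11 11 15 20 18
 4 10 11 12 11 19 20 20 20 20 20 10 10 10  7  9 10  8 16 14 17  6 21 20 20 10 11 11 13 20 17
 4 10 11 12 11 21 20 20 20 20 20  6 10  9  8  9  9  8 17 14 12 13 21 21 21 11 11 11 21 20 17
 5  9 11 12 12 21 20 20 21 21 20 20  8 10  8  9 10  8 14 17  8 21 21 20 21 11 11 11 16 20 12
 5  9 12 12 12 20 20 20 21 21 20 10  7  9  8  9 10  8 18  7 13 20 21 21 21 11 11 11 19 20 11
 5  8 11 12 11 20 20 20 21 21 20 18 12  7  8  9 10  8  6 11 21 20 21 21 20 11 11 11 16 20  7
 5  6 12 12 11 21 11 15 21 21 17 11 12 12  8  9  9  8 20 21 
[... 1750 characters left out ...]
1 12 10 18 22 22 13 12 13 13 13 12 13 11 21 22 22
12 13 12 13 12 13 14 13 13 13 20 14 14  9 11 11 10 23 22 22 12 12 13 13 13 12 13 11 21 21 22
13 13 13 13 13 13 14 14 14 13 17 13 14  9 11 11 10 23 21 21 12 13 13 13 13 13 13 15 21 20 22
13 13 14 12 12 14 13 14 13 14 25 13 14  9 11 12 10 24 22 23 12 13 11 13 13 14 13 11 21 20 22
13 13 13 12 12 13 13 14 13 14 13 13 14 12 10 10  8 13 13 12 13 13 13 13 13 13 13 15 21 21 22
14 13 12 13 12 13 14 13 13 14 13 14 14 14 14 12 12 13 13 12 13 12 13 13 13 13 13 22 21 22 22
14 13 13 13 12 13 13 12 13 13 13 14 13 13 13 13 12 13 24 12 13 12 12 13 13 12 13 16 22 22 23
14 13 13 13 13 12 14 13 13 14 14 14 14 13 14 13 13 14 13 13 13 13 12 13 13 12 13 17 21 21 22
```

```bash
python3 - <<'E'
from h import *
im=cv2.imread("pics/w9.png");g=cv2.cvtColor(im,cv2.COLOR_BGR2GRAY)
print("cols 323,328 rows38-60",g[38:62,323].tolist(),g[38:62,328].tolist());print("rows124-146",g[124:147,323].tolist(),g[124:147,328].tolist())
for r in(70,90,105,130):print(r,g[r,308:342].tolist())
w8=cv2.cvtColor(cv2.imread("pics/w8.png"),cv2.COLOR_BGR2GRAY)
print("w8 row",w8[106,276:292].tolist(),w8[106,360:378].tolist())
# jug from top camera: green/cream? report handle/rim from first top picture
E
```

```text
cols 323,328 rows38-60 [81, 81, 81, 81, 80, 81, 82, 74, 62, 61, 132, 179, 184, 198, 204, 201, 202, 201, 202, 203, 202, 202, 203, 203] [97, 98, 96, 98, 98, 96, 98, 99, 97, 86, 134, 179, 182, 197, 204, 203, 202, 203, 203, 203, 204, 203, 204, 204]
rows124-146 [118, 117, 118, 117, 117, 117, 117, 118, 117, 118, 118, 115, 105, 92, 80, 114, 144, 140, 139, 140, 139, 136, 136] [120, 120, 120, 121, 120, 120, 119, 120, 120, 119, 121, 118, 111, 103, 89, 100, 123, 126, 131, 134, 136, 135, 135]
70 [192, 193, 195, 201, 171, 105, 111, 113, 112, 111, 98, 121, 166, 175, 193, 206, 199, 179, 165, 185, 211, 205, 193, 184, 162, 141, 170, 195, 192, 192, 184, 171, 172, 172]
90 [126, 184, 164, 126, 102, 64, 174, 207, 120, 128, 112, 118, 163, 176, 193, 208, 194, 133, 85, 156, 221, 209, 194, 187, 161, 145, 201, 223, 224, 218, 158, 96, 169, 219]
105 [103, 122, 127, 123, 92, 46, 55, 71, 108, 128, 110, 112, 161, 175, 191, 208, 193, 129, 98, 171, 223, 212, 196, 186, 158, 137, 202, 227, 188, 109, 46, 49, 77, 114]
130 [184, 130, 134, 138, 142, 143, 143, 144, 143, 144, 130, 97, 99, 107, 114, 117, 117, 119, 119, 119, 119, 119, 113, 106, 86, 90, 191, 237, 230, 229, 228, 222, 212, 207]
w8 row [127, 129, 138, 142, 147, 136, 109, 105, 115, 120, 122, 122, 122, 124, 123, 123] [210, 211, 211, 213, 210, 203, 190, 163, 131, 138, 141, 142, 142, 140, 141, 143, 138, 129]
```

drive_tool([
  {"slide": [0,0,-35],"twist": 0},
  {"slide": [0,0,-45],"twist": 0},
  {"slide": [-20,0,-40],"twist": 0},
  {"slide": [-40,0,-20],"twist": 0},
  {"slide": [-45,0,0],"twist": 0},
  {"slide": [-45,0,0],"twist": 0},
  {"slide": [-45,0,0],"twist": 0},
  {"slide": [-10,0,0],"twist": 0},
  {"slide": [0,0,0],"twist": 0},
], fingers=0.3)

```text
t: 26.5
ee_pos: [0.389, -0.3964, 0.3014]
eef_rot: [0.794, 0.608, 0.0, -0.001]
wrist_force: [0.1, 0.1, -0.1]
finger_gap: 0.0307
grip_force: 0.0
```

```bash
cat > a.py <<'E'
from h import *
import sys
n=sys.argv[1]
s=get_state();im=get_image("wrist");c=calibration("wrist");print(s["ee_pos"],move([.4,-.3,.3])[2])
cv2.imwrite(f"pics/{n}.png",im[:,:,::-1]);np.save(n+".npy",np.array(c["world_from_camera"]))
hsv=cv2.cvtColor(im,cv2.COLOR_RGB2HSV)
print("rim pred",proj(c,[.412,-.319,.14]).round(),"handle",proj(c,[.373,-.36,.12]).round())
def show(x0,x1,y0,y1,k):
    for v in range(y0,y1,k):
        print('%3d '%v+''.join('#' if hsv[v,u,2]<70 else ('c' if hsv[v,u,1]<50 and hsv[v,u,2]>170 else ('g' if hsv[v,u,1]<60 else ('r' if hsv[v,u,0]<9 else '.'))) for u in range(x0,x1,k)))
show(*map(int,sys.argv[2:]))
E
python3 a.py w10 200 480 0 240 4
```

```text
[ 0.3889586  -0.396356    0.30142732] 1.309
rim pred [331. 105.] handle [306. 154.]
  0 .......g.......gggggccccccc..cc...g......g.g..gg..g.....g.....ggg..rrr
  4 ........gg.....ggggggccccccgggg.....g.....gg..g...g....g.....#gg..#rr.
  8 ......g.g.......ggggggcccccgcggg....g.....gg..gg..g...........gg..#rrr
 12 g.....c.........gggggggccccgcg.g.gg....g..g.g.gg..............#c..rrrr
 16 g.....gg........ggggggggcc.gcc.gg....g.g...gg.g.g............##g#.rrrr
 20 g..g.ggc..r#.....gggggggccg.cg..g....g.g.g..g.g.g.....g.....###g.#rrrr
 24 gg.g..##.........gggggggggg..gg.gg.g.g.g..g.....g.....g......gg...rrrr
 28 ggg.#..............ggggggg..ggc.c..g.c.g.gg.....g...gg..g....ggg..#rrr
 32 g.r.g..............gggggg..gggg.g..ggg.g.g...........gg.....#ggg..#rrr
 36 ..c.......................gggg.cgggggg#.gg.....g.....gg..g...ggg...rrr
 40 .ggg......................gg.g.cgggg..#g..gg.....g...gg...g..ggc.####r
 44 gggg...................gcggg.c.ccc..g##g..gg.....g..gg.g.ggg.ggc...#c.
 48 g..g..................ggg..cgg.ccg.gg#.g..gg....gg....gg..g..#gc..#.g.
 52 ...g....................gg.....ccggc.
[... 2783 characters left out ...]
...................ggcggg
204 ....c.gg.cggg.c.g.ggg..........................g................ggcggg
208 ......g.gggcggg.g..............................gg................gcggg
212 .....ggg.g.cc...................................g................ggcgg
216 .....c.g.........................#.....ccc....ccg................ggcgg
220 ......g..........................gg..gc.........gg...............ggcgg
224 ..................................g.cc...........gc..............ggcgg
228 ..................................gc.............ggc.............ggcgg
232 ....................#.............gg........#....gg.c.............gcgg
236 ..................#######.........gg....#######...g.c.............gccg
```

```bash
python3 - <<'E'
import cv2,numpy as np
im=cv2.imread("pics/w10.png");hsv=cv2.cvtColor(cv2.GaussianBlur(im,(3,3),0),cv2.COLOR_BGR2HSV)
for n,k in(("V",2),("S",1)):
    print(n)
    for v in range(136,222,3):print('%3d '%v+' '.join('%2d'%(hsv[v,u,k]//10) for u in range(264,363,3)))
E
```

```text
V
136 24 24 24 24 24 24 24 23 24 19 11  9 12 11 11 11 12 19 19 18 18 18 18 18 18 18 20 11 11 11 11 11  9
139 24 24 24 24 24 24 24 23 24 24 16 12 10 12 12 12 11 11 14 16 20 22 19 18 18 12 11 11 11 12 11  8 22
142 24 24 24 24 24 24 24 23 23 24 24 16 11  8 11 13 12 11 11 11 11 11 11 11 11 11 11 11 12 10 10 23 24
145 24 24 24 24 24 24 24 24 23 24 24 24 19 14  9 10 12 12 12 12 12 12 12 12 12 12 12 11  9 15 24 24 24
148 24 24 23 24 24 24 24 24 23 24 24 24 21 23 23 12 10  9 11 12 12 12 12 12 11 10  8 13 22 24 24 24 24
151 24 24 23 24 24 24 24 23 23 24 24 24 21 24 24 16 24 23 17 14 10  9 10 11 14 19 24 24 24 24 24 24 24
154 24 24 23 24 24 24 24 23 24 23 24 21 24 25 23 23 24 24 24 24 24 23 24 25 24 24 24 24 24 24 24 24 24
157 24 24 24 24 24 24 24 24 24 23 24 21 24 24 21 24 24 24 24 24 24 23 24 24 24 23 23 24 24 24 24 24 24
160 24 24 24 24 24 24 24 24 23 23 23 21 24 21 23 24 24 23 24 24 24 23 24 23 24 24 24 24 24 24 24 24 24
163 24 24 24 23 24 24 24 24 23 24 23 20 20 21 23 24 24 23 24 24 24 23 23 24 24 24 24 24 24 24 24 24 24
166 24 24 24 23 24 24 24 24 24 24 24 24 24 23 24 24 24 23 24 24 24 2
[... 4177 characters left out ...]
5  5  6  5  6  8  8  9  9  8  8  9 11 12 12 11 10  9  9  9  9 10  9  8  9  9  8 10
205  5  5  6  5  5  6  7  8  7  8  8  9  9  9  8  9 10 11 11 12 12 11 10 10  9 10 10  9  8  8  9  8  9
208  5  5  7  7  8  7  7  7  8  9  8  9  9  8  8 10 10 11 12 13 12 10 10 10 10 11  9  9  9  8  9  9  9
211  9  9  8  8  8  7  8  8  9  8  9  8  9  9  9 10 10 10 11 12 12 11 11 10 11 10  9  9  8  8  9  9  8
214  9  9  9  8  7  7  8  8  9  9  9  7  9  9 10 10 10 10 12 12 12 11 10 10 10 10  9  9  9  9  9  8  5
217  8  9  9  9  8  9  8  7  8  9  8  8  9  9 10 10  9  9 11 12 12 11 10  1  6 10  9  9 10  9  3  0  2
220  9  9  8  7  7  8  9  8  9  9  9  8  8  9  9  9  9 10 10 11 12 12 11  2  4 10  9 10  5  0  3  9 10
```

```bash
python3 - <<'E'
from h import *
im=cv2.imread("pics/w10.png");c=dict(calibration("wrist"));c["world_from_camera"]=np.load("w10.npy")
hsv=cv2.cvtColor(im,cv2.COLOR_BGR2HSV);S=hsv[...,1].astype(int);V=hsv[...,2]
for v in range(145,168):print(v,' '.join('%3d/%3d'%(S[v,u],V[v,u]) for u in range(292,314,2)))
# rim ellipse: dark/gray interior below V 150 around (330,107), with brown rim
P=lambda u,v,z:on(c,u,v,z)[:2].round(4)
m=((V<170)).astype(np.uint8)[40:175,270:400]
for v in(75,90,107,120,135):
    r=np.flatnonzero(((V[v]<235)&(S[v]>85)|(V[v]<150))[270:400])+270;print(v,r.min(),r.max(),P(r.min(),v,.14),P(r.max(),v,.14))
for p in((305,149),(303,154),(300,160),(299,164)):print(p,P(*p,.121))
E
```

```text
145  52/244  40/247  47/248  54/250  73/191  50/144  63/137 161/ 79 117/ 94  60/119  48/128
146  53/245  45/247  50/246  55/244  70/238  50/147  56/170  75/123 197/ 70 118/ 93  58/119
147  50/246  49/247  46/247  49/247  68/231  54/169  41/237  43/218  78/108 194/ 71 115/ 91
148  49/247  49/246  46/248  46/249  69/206  53/230  14/255  15/255  46/210  87/ 85 157/ 86
149  48/248  52/245  47/247  45/251  59/181  33/250  17/253  11/255  40/250  62/149  83/194
150  49/247  57/241  47/248  51/248  55/201  38/236  16/252  15/254  54/200  69/206  63/251
151  51/246  60/237  47/247  57/237  49/228  30/235  14/251  18/254  59/104  69/236  60/246
152  55/244  60/239  49/248  63/218  51/228  19/252  14/252  21/252  57/144  58/251  59/244
153  58/240  57/241  50/249  58/184  44/235  18/252  15/251  26/250  60/184  48/253  57/245
154  61/238  54/244  56/244  55/195  26/250  18/250  18/251  38/244  72/202  50/249  55/246
155  60/239  52/246  65/232  52/222  22/250  18/250  22/249  53/223  63/239  51/248  54/246
156  58/242  48/248  66/223  48/235  22/249  18/250  28/249  59/194  50/252  52/247  54/
[... 669 characters left out ...]
51/249  63/198  56/183  68/226  61/240  61/239  54/245  51/247  51/247
165  61/238  60/239  46/250  59/239  63/230  56/246  62/237  58/240  57/243  51/246  54/246
166  61/241  60/240  47/247  49/248  48/249  53/244  65/234  58/241  56/244  51/246  55/243
167  59/242  60/242  49/246  49/246  51/247  55/244  67/232  60/241  55/246  51/247  56/243
75 270 361 [ 0.3627 -0.2774] [ 0.4471 -0.2999]
90 272 369 [ 0.3604 -0.2908] [ 0.4515 -0.3151]
107 271 372 [ 0.3547 -0.3056] [ 0.4508 -0.3313]
120 274 369 [ 0.3538 -0.3182] [ 0.4452 -0.3426]
135 291 362 [ 0.3659 -0.3366] [ 0.4351 -0.355 ]
(305, 149) [ 0.3738 -0.355 ]
(303, 154) [ 0.3702 -0.3596]
(300, 160) [ 0.3652 -0.3651]
(299, 164) [ 0.3629 -0.369 ]
```

drive_tool([
  {"slide": [0,0,0],"twist": 0.13},
  {"slide": [0,0,0],"twist": 0.13},
  {"slide": [0,0,0],"twist": 0.13},
  {"slide": [0,0,0],"twist": 0.12},
  {"slide": [7,-20,0],"twist": 0},
  {"slide": [7,-19,0],"twist": 0},
  {"slide": [0,0,30],"twist": 0},
  {"slide": [0,0,40],"twist": 0},
  {"slide": [0,0,30],"twist": 0},
  {"slide": [0,0,15],"twist": 0},
  {"slide": [0,0,0],"twist": 0},
  {"slide": [0,0,0],"twist": 0},
])

```text
t: 27.75
ee_pos: [0.3718, -0.3587, 0.1883]
eef_rot: [0.921, 0.39, 0.0, 0.0]
wrist_force: [0.1, -0.2, 0.3]
finger_gap: 0.0309
grip_force: 0.0
```

```bash
python3 - <<'E'
from h import *
s=get_state();print(s["ee_pos"],move([.3711,-.3585,.1],.80))
im=get_image("wrist");c=calibration("wrist");cv2.imwrite("pics/w11.png",im[:,:,::-1])
print([proj(c,p).round().tolist() for p in([.3711,-.3585,.12],[.3629,-.369,.12],[.38,-.349,.123],[.412,-.319,.14])])
hsv=cv2.cvtColor(im,cv2.COLOR_RGB2HSV)
for v in range(150,330,6):print('%3d '%v+' '.join('%2d'%(hsv[v,u,1]//10) for u in range(256,404,5)))
E
```

```text
[ 0.3717558  -0.35868273  0.18832596] (array([-0.3, -0.7, 88.3]), 0.001, 0.801)
[[326.0, 210.0], [328.0, 226.0], [325.0, 194.0], [328.0, 134.0]]
150  7  7  4  5  5  5  5  5  5  5  5  1  5  5  5  5  5  5  5  5  5  4  5  5  5  5  5  5  8  6
156  7  7 13  5  5  5  5  5  5  5  5  5  5  5  5  5  5  5  5  5  4  5  5  5  5  5  5 15  6  5
162  6  7 17  5  5  5  5  5  5  5  5  5  5  5  5  5  5  5  5  4  5  5  5  5  5  5  5 18  5  6
168  7  6  6 11  5  5  5  5  5  5  5  5  5  5  5  5  5  5  5  5  5  5  5  4  5  5  9  4  5  6
174  6  5  4 10  5  5  5  5  5  4  5  5  5  5  5  5  5  5  5  5  5  5  5  5  5  4  9  5  5  5
180  4  5  7  5 17  4  5  5  5  5  5  5  5  5  5  5  5  5  5  5  5  5  4  5  4 20  5  5  5  5
186  4  4  4 12  5 15  5  5  5  5  5  5  5  5  5  5  5  5  5  5  5  5  5  4 13  5  4  5  5  6
192  5  7  7  4  6  5  7 15  4  5  5  5  5  5  5  5  5  5  5  5  5  4 17  7  5  5  5  4  4  4
198  6  5  7  5  5  5  6  4  9 16  5  5  5  5  5  5  5  5  5  5 17  8  5  6  5  5  6  5  4  4
204  5 10  5  5  5  5  5  5  5  5  5  9 16 16 18 17 17 17  9  6  4  5  5  5  6  5  6  6  5  9
210  5  5  4  6
[... 1164 characters left out ...]
  1  1  0  0  0  1  1  0  1  0  1  0  0  1
288  0  0  0  0  0  0  0  0  1  0  0  0  1  0  0  0  0  0  0  0  0  0  0  0  0  0  0  0  0  0
294  0  0  0  0  0  0  0  1  1  0  0  0  0  0  0  0  0  0  0  0  0  0  0  0  0  0  0  0  0  0
300  0  0  0  0  0  1  0  0  0  0  0  0  0  0  0  0  0  0  0  0  0  0  0  0  0  0  0  0  0  0
306  0  0  0  0  0  0  0  0  1  1  0  0  0  1  0  0  0  0  0  0  1  0  0  0  1  0  0  0  0  0
312  1  3  3  0  1  0  0  8  9 10 10 10  9  9 10 11  9  9  9 10 10 11 13  1  1  0  1  3  3  3
318  3  2  3  9 11 12 12 10 10 11  9 11 11 12 11 10 10 10 10  8  8  9  9 10 13 10 15  1  3  3
324  1  5  3  8 10 11 12 11 10 10 11 11 10 10  8  7 10  8  8  9  9  9  9 10 11 13 11  1  3  3
```

```bash
python3 - <<'E'
from h import *
c=calibration("wrist");ct=calibration("top");c10=dict(c);c10["world_from_camera"]=np.load("w10.npy")
def tri(r1,r2):
    (o1,d1),(o2,d2)=r1,r2;A=np.c_[d1,-d2];k=np.linalg.lstsq(A,o2-o1,rcond=None)[0];return (o1+d1*k[0]).round(4),(o2+d2*k[1]).round(4)
for uv in((655,515),(665,525),(672,530),(678,545)):
    for w in((305,149),(299,163)):print(uv,w,tri(ray(ct,340+uv[0]/5,185+uv[1]/5),ray(c10,*w)))
im=cv2.imread("pics/w11.png");hsv=cv2.cvtColor(im,cv2.COLOR_BGR2HSV)
print("S/V w11")
for v in range(196,244,3):print('%3d '%v+' '.join('%2d%s'%(hsv[v,u,1]//10,'#' if hsv[v,u,2]<80 else ('+' if hsv[v,u,2]>225 else ' ')) for u in range(376,440,3)))
t=cv2.cvtColor(cv2.imread("pics/top0.png"),cv2.COLOR_BGR2HSV)
print("top S/V")
for v in range(282,300):print(v,' '.join('%3d/%3d'%(t[v,u,1],t[v,u,2]) for u in range(462,482)))
E
```

```text
(655, 515) (305, 149) (array([ 0.374 , -0.3548,  0.1308]), array([ 0.3747, -0.3543,  0.1307]))
(655, 515) (299, 163) (array([ 0.3745, -0.3574,  0.1227]), array([ 0.3637, -0.3675,  0.1253]))
(665, 525) (305, 149) (array([ 0.3694, -0.3576,  0.1377]), array([ 0.3753, -0.3539,  0.1368]))
(665, 525) (299, 163) (array([ 0.3701, -0.3617,  0.1249]), array([ 0.3639, -0.3674,  0.1263]))
(672, 530) (305, 149) (array([ 0.3671, -0.3589,  0.1444]), array([ 0.376 , -0.3534,  0.1431]))
(672, 530) (299, 163) (array([ 0.3679, -0.3638,  0.1291]), array([ 0.3643, -0.367 ,  0.1299]))
(678, 545) (305, 149) (array([ 0.3605, -0.3625,  0.1429]), array([ 0.3757, -0.3536,  0.1407]))
(678, 545) (299, 163) (array([ 0.3615, -0.3694,  0.1218]), array([ 0.3632, -0.3679,  0.1214]))
S/V w11
196  5+  5+  5+  5+  5+  4+  4+  4+  4+  4+  4+  7+ 10   9  10   3   1+  4  11  10  10  11 
199  5+  5+  5+  6+  5+  5+  4+  4+  4+  4+  9   8   9   8   0+  0+ 10  10  10  11  10  11 
202  5+  5+  5+  5+  6+  5+  4+  5+  4+  9   9   8   6   0+  4   9  11  10  10  10  10  10 
205  6+  5+  5+  5+  6+  6+  5+  6+ 10   9   9   7   0+ 
[... 3399 characters left out ...]
/205  95/212  97/213  98/213  97/211  97/211
296  97/200  98/197  97/194  99/191 100/187  99/178  96/172  96/172  94/168  94/163  94/163  95/177  95/195  97/206  97/207  99/209  97/210  99/211  97/212  95/212
297  96/202  97/200  99/201  97/200 100/199  98/198  99/196  99/198  98/198  96/197  96/196  95/203  97/207  99/206  99/206  98/205  98/208  98/210  95/211  97/213
298  94/209  94/206  95/204  96/202  98/203  98/202  98/201 100/201  99/200  99/200 100/199  99/200 100/202  97/203  98/204  99/206  99/208  99/211  98/211  99/212
299  91/212  91/212  92/210  93/212  95/210  96/208  97/205  96/204  97/202  98/200 100/198 100/197  99/195  98/197 100/198 102/200 100/205 100/205 100/205 100/206
```

```bash
python3 - <<'E'
from h import *
c=calibration("wrist")
im=cv2.imread("pics/w11.png");hsv=cv2.cvtColor(im,cv2.COLOR_BGR2HSV)
for v in range(196,244,2):print('%3d '%v+' '.join('%2d/%2d'%(hsv[v,u,1]//10,hsv[v,u,2]//10) for u in range(302,358,3)))
d=np.array([-.70,-.714,0])
print("rim near",proj(c,np.array([.412,-.319,.14])+.044*d),[proj(c,np.array([.412,-.319,.12])+k*d).round() for k in(.05,.06,.07)])
print(np.array(c["world_from_camera"]).round(3).tolist(),get_state()["ee_pos"])
E
```

```text
196  4/13  5/13  5/12  5/12  5/12  5/12  5/12  5/12  5/12  5/12  5/12  5/12  5/12  5/12  5/12  5/12  5/12  5/12  5/12
198 10/ 9  5/12  5/12  5/12  5/12  5/12  5/12  5/12  5/12  5/12  5/12  4/12  5/12  5/12  5/12  5/12  4/13  5/12 17/10
200 18/ 6 16/ 9  6/10  5/12  5/13  5/12  5/12  5/12  5/12  5/12  5/12  5/12  5/12  5/12  4/13  6/11 12/ 8 16/13 14/15
202  7/22 11/16 18/ 6 17/ 8 10/ 9  5/11  5/12  5/13  4/13  4/13  4/13  5/13  6/12  9/ 9 12/ 8 17/ 8 18/ 7  8/19  4/25
204  5/24  6/24  7/23  9/12 18/ 6 16/ 8 17/ 8 17/ 7 18/ 7 17/ 7 17/ 7 17/ 7 16/ 8 17/ 7 21/ 5  7/17  7/23  6/24  4/24
206  5/23  6/23  6/24  6/24  7/22  7/20  8/11 10/ 9 14/ 8 14/ 8 13/ 8 10/11  7/20  7/23  4/25  5/24  6/23  6/23  5/24
208  6/23  6/23  6/23  5/24  6/23  6/24  6/19  5/17  5/18  5/18  4/14  6/24  5/24  5/24  5/24  5/24  5/24  6/23  6/23
210  4/24  6/23  5/24  6/23  5/24  6/23  6/17  5/16  5/17  5/17  5/13  6/23  6/23  5/24  5/24  5/24  5/24  5/24  6/23
212  5/24  5/24  6/24  5/24  6/23  6/24  7/17  5/16  5/17  5/17  5/13  5/24  6/23  5/24  5/24  5/24  5/24  5/24  6/23
214  5/24  5/24  5/23  5/24  6/23  5/2
[... 1289 characters left out ...]
5/24  5/24  6/23  6/23  5/24  4/24  6/23  5/24  5/24  6/23  5/24  5/24  5/24  5/24  5/25
238  5/24  6/23  5/24  6/23  6/23  5/24  5/24  6/23  6/24  5/24  5/24  6/24  5/24  6/24  5/24  5/24  5/24  5/24  4/25
240  4/24  5/24  6/23  6/23  6/23  6/23  5/24  5/24  6/23  5/24  5/24  5/24  5/24  5/24  5/24  5/24  5/24  5/24  5/25
242  5/24  4/24  5/24  6/23  6/23  6/23  5/24  5/24  6/24  6/23  5/24  4/24  5/23  5/24  6/23  5/24  4/24  5/24  7/21
rim near [328.00421883 200.47184134] [array([328., 201.]), array([328., 214.]), array([328., 226.])]
[[0.718, -0.672, -0.18, 0.418], [-0.696, -0.693, -0.189, -0.312], [0.002, 0.261, -0.965, 0.334], [0.0, 0.0, 0.0, 1.0]] [ 0.37207764 -0.3593645   0.18912727]
```

The handle strut is in the gripper's shadow at columns 320–333, rows 206–226. It is centred and aligned with the fingers, so I'm descending.

drive_tool([
  {"slide": [0,0,20],"twist": 0},
  {"slide": [0,0,30],"twist": 0},
  {"slide": [0,0,20],"twist": 0},
  {"slide": [0,0,12],"twist": 0},
  {"slide": [0,0,6],"twist": 0},
  {"slide": [0,0,0],"twist": 0},
  {"slide": [0,0,0],"twist": 0},
])

```text
t: 28.5
ee_pos: [0.3716, -0.3598, 0.1006]
eef_rot: [0.921, 0.389, 0.0, 0.001]
wrist_force: [-0.5, 0.2, -0.2]
finger_gap: 0.0309
grip_force: 0.0
```

drive_tool([
  {"slide": [0,0,0],"twist": 0},
  {"slide": [0,0,0],"twist": 0},
  {"slide": [0,0,0],"twist": 0},
  {"slide": [0,0,0],"twist": 0},
  {"slide": [0,0,0],"twist": 0},
], fingers=1)

```text
t: 29.0
ee_pos: [0.3711, -0.3593, 0.0999]
eef_rot: [0.921, 0.389, 0.0, 0.0]
wrist_force: [-1.3, 0.1, 4.9]
finger_gap: 0.0091
grip_force: 30.0
```

```bash
cat > t.py <<'E'
from h import *
import sys
im=get_image("wrist");np.save(sys.argv[1]+"i.npy",im);s=get_state();print(s["ee_pos"],s["wrist_force"].round(1),s["torque"].round(2),s["finger_gap"])
if len(sys.argv)>2:
    a=cv2.cvtColor(np.load(sys.argv[2]+"i.npy"),cv2.COLOR_RGB2GRAY);b=cv2.cvtColor(im,cv2.COLOR_RGB2GRAY)
    m=np.zeros_like(a);m[:215,250:420]=255
    p=cv2.goodFeaturesToTrack(a,60,.05,6,mask=m);q,st,_=cv2.calcOpticalFlowPyrLK(a,b,p,None);f=(q-p)[st==1].reshape(-1,2)
    P=p[st==1].reshape(-1,2)
    for x,y in zip(P,f):print(x.astype(int),y.round(1),end='; ')
E
python3 t.py j0
```

```text
[ 0.37104846 -0.35936063  0.09988191] [-0.6  0.5  4.7] [-0.06  0.13  0.02] 0.008965016243735177
```

drive_tool([
  {"slide": [0,0,-2],"twist": 0},
  {"slide": [0,0,-3],"twist": 0},
  {"slide": [0,0,-3],"twist": 0},
  {"slide": [0,0,0],"twist": 0},
  {"slide": [0,0,0],"twist": 0},
])

```text
t: 29.55
ee_pos: [0.3706, -0.3588, 0.107]
eef_rot: [0.921, 0.389, -0.0, -0.0]
wrist_force: [-0.0, 0.3, -3.2]
finger_gap: 0.0091
grip_force: 29.9
```

```bash
python3 t.py j1 j0
```

```text
[ 0.37062891 -0.35883281  0.10699958] [-0.1 -0.2 -3.3] [-0.16  0.11 -0.01] 0.009377954667522443
[325  82] [1.  7.8]; [299  22] [3.3 0.5]; [313  84] [1.2 7.1]; [316  19] [2.4 0.9]; [333 153] [-1.7  6.3]; [378 121] [-2.7  8.6]; [376 115] [-2.8  8.3]; [315 132] [-2.3 -0.6]; [333 129] [-1.4  2.9]; [325 137] [-1.8  2.3]; [318 138] [-1.9  1.6]; [363  96] [-1.9  9.4]; [255  41] [ 3.2 -0.2]; [318  30] [1.7 0.8]; [298  93] [1.6 6.3]; [293  97] [1.2 5.8]; [261  39] [ 3.2 -0. ]; [250  27] [4.2 0.2]; [334 122] [-1.1  3.8]; [304 115] [0.7 6. ]; [334 100] [-0.6  1.2]; [297 103] [1.2 5.6]; [332  94] [0.2 5.8]; [279 130] [0.3 0.2]; [315 120] [-0.8  4. ]; [308 130] [-3.9 -1.7]; [322 131] [-1.5  2.9]; [330 186] [-2.2  6.1]; [299 130] [-2.8 -1.1]; [302  99] [1.6 6.3]; [301  33] [2.8 0.5]; [335 106] [-0.7  2.3]; [307 109] [1.7 7.2]; [286 130] [ 0.4 -0.3]; [293 130] [ 0.9 -1. ]; [336 115] [-0.8  3.7]; [310 124] [-4.  -1.8]; [293  36] [2.9 0.3]; [324  30] [1.7 0.9]; [371 105] [-2.4  8.8]; [330  86] [0.7 8.2]; [252 123] [ 2.1 -1.4]; [342  30] [-1.6  0.9]; [266 126] [-4.7  0.1]; [257 108] [ 2.  -0.6];
```

```bash
cat > rim.py <<'E'
from h import *
import sys
def fit(im):
    h=cv2.cvtColor(im,cv2.COLOR_RGB2HSV).astype(int)
    m=((h[...,1]>115)&(h[...,2]<170)&(h[...,2]>35)&((h[...,0]<16)|(h[...,0]>170))).astype(np.uint8);m[235:]=0;m[:,:200]=0;m[:,450:]=0
    ys,xs=np.nonzero(m);P=np.c_[xs,ys].astype(np.float32)
    best=None;rng=np.random.default_rng(0)
    for _ in range(400):
        q=P[rng.choice(len(P),6,False)]
        try:e=cv2.fitEllipse(q)
        except cv2.error:continue
        (cx,cy),(a,b),t=e
        if not(60<a<260 and 60<b<260):continue
        t=np.radians(t);d=P-[cx,cy];r=np.hypot((d@[np.cos(t),np.sin(t)])/(a/2),(d@[-np.sin(t),np.cos(t)])/(b/2))
        k=abs(r-1)<.025
        if best is None or k.sum()>best[0]:best=(k.sum(),k)
    e=cv2.fitEllipse(P[best[1]]);q=P[best[1]]
    return np.round(e[0],1),np.round(e[1],1),round(e[2],1),int(best[0]),"rows",q[:,1].min(),q[:,1].max(),"cols",q[:,0].min(),q[:,0].max()
if __name__=="__main__":
    for n in sys.argv[1:]:print(n,*fit(np.load(n+"i.npy")))
    # predicted rim ellipse for an upright jug in the current tool frame: centre 53..56 mm ahead, 40 mm above TCP
    s=get_state();c=calibration("wrist");M=R.from_quat(s["eef_rot"]).as_matrix();t=np.linspace(0,6.28,60)
    for dx in(.051,.054,.057):
        for tilt in(0,.05,.1):
            C=np.array([dx,0,0]);ring=np.c_[dx+.044*np.cos(t),.044*np.sin(t),-.040+0*t]-[0,0,-.017]
            r=ring@R.from_euler('y',-tilt).as_matrix().T+[0,0,-.017]
            p=np.array([proj(c,s["ee_pos"]+M@k) for k in r]).astype(np.float32);e=cv2.fitEllipse(p);print(dx,tilt,np.round(e[0],1),np.round(e[1],1),round(e[2],1),p[:,1].min().round(1),p[:,1].max().round(1))
E
python3 rim.py j0 j1
```

```text
j0 [329.3 144. ] [239.6 241.6] 147.5 3010 rows 21.0 234.0 cols 207.0 449.0
j1 [329.5 143.1] [235.1 237. ] 168.3 3221 rows 22.0 234.0 cols 210.0 449.0
0.051 0 [327.4 149.4] [250.6 251.3] 173.4 23.8 275.0
0.051 0.05 [327.4 148.4] [244.9 247.3] 178.4 24.8 271.9
0.051 0.1 [327.4 147.7] [239.4 242.4] 179.2 26.5 268.7
0.054 0 [327.4 140.6] [252.5 255.2] 178.2 13.0 268.0
0.054 0.05 [327.4 139.8] [246.4 250.2] 179.1 14.6 264.7
0.054 0.1 [327.4 139.3] [240.5 244.6] 179.4 17.0 261.5
0.057 0 [327.4 131.6] [254.4 259.1] 179.0 2.1 261.0
0.057 0.05 [327.4 131.1] [247.9 253.3] 179.4 4.4 257.5
0.057 0.1 [327.5 130.8] [241.6 246.8] 179.6 7.4 254.1
```

drive_tool([
  {"slide": [0,0,-5],"twist": 0},
  {"slide": [0,0,-8],"twist": 0},
  {"slide": [0,0,-8],"twist": 0},
  {"slide": [0,0,-5],"twist": 0},
  {"slide": [0,0,0],"twist": 0},
  {"slide": [0,0,0],"twist": 0},
])

```text
t: 30.2
ee_pos: [0.371, -0.3591, 0.1336]
eef_rot: [0.921, 0.389, 0.0, 0.0]
wrist_force: [0.1, -0.4, -3.7]
finger_gap: 0.0095
grip_force: 30.0
```

```bash
python3 t.py j2; python3 rim.py j0 j1 j2|head -3
```

```text
[ 0.37076006 -0.35894881  0.13327671] [-1.5  0.5 -3.2] [-0.1   0.08  0.02] 0.009214971409449926
j0 [329.3 144. ] [239.6 241.6] 147.5 3010 rows 21.0 234.0 cols 207.0 449.0
j1 [329.5 143.1] [235.1 237. ] 168.3 3221 rows 22.0 234.0 cols 210.0 449.0
j2 [329.2 142.9] [235.5 236.2] 137.0 3010 rows 23.0 234.0 cols 210.0 449.0
```

drive_tool([
  {"slide": [0,0,-8],"twist": 0},
  {"slide": [0,0,-14],"twist": 0},
  {"slide": [0,0,-20],"twist": 0},
  {"slide": [0,0,-20],"twist": 0},
  {"slide": [0,0,-20],"twist": 0},
  {"slide": [0,0,-12],"twist": 0},
  {"slide": [4,-2,-5],"twist": 0},
  {"slide": [8,-4,0],"twist": 0},
  {"slide": [13,-7,0],"twist": 0},
  {"slide": [17,-9,0],"twist": 0},
  {"slide": [18,-10,0],"twist": 0},
  {"slide": [18,-10,0],"twist": 0},
])

```text
t: 31.45
ee_pos: [0.3946, -0.2713, 0.2307]
eef_rot: [0.921, 0.389, -0.001, -0.002]
wrist_force: [0.1, -0.0, -3.7]
finger_gap: 0.0094
grip_force: 29.9
```

drive_tool([
  {"slide": [18,-10,0],"twist": 0},
  {"slide": [18,-10,0],"twist": 0},
  {"slide": [18,-10,0],"twist": 0},
  {"slide": [18,-10,0],"twist": 0},
  {"slide": [18,-10,0],"twist": 0},
  {"slide": [18,-10,0],"twist": 0},
  {"slide": [18,-10,0],"twist": 0},
  {"slide": [18,-10,0],"twist": 0},
  {"slide": [18,-10,0],"twist": 0},
  {"slide": [18,-10,0],"twist": 0},
  {"slide": [12,-6,0],"twist": 0},
  {"slide": [6,-3,0],"twist": 0},
])

```text
t: 32.65
ee_pos: [0.4543, -0.0541, 0.2313]
eef_rot: [0.921, 0.39, -0.001, -0.001]
wrist_force: [-0.5, -0.7, -3.2]
finger_gap: 0.0092
grip_force: 29.9
```

drive_tool([
  {"slide": [8,-4,0],"twist": 0},
  {"slide": [4,-2,0],"twist": 0},
  {"slide": [0,0,0],"twist": 0},
  {"slide": [0,0,0],"twist": 0},
])

```text
t: 33.05
ee_pos: [0.4589, -0.0434, 0.2323]
eef_rot: [0.921, 0.389, -0.0, 0.0]
wrist_force: [0.2, -1.5, -3.8]
finger_gap: 0.0093
grip_force: 29.9
```

```bash
python3 t.py j3; python3 rim.py j2 j3|head -2; python3 - <<'E'
from h import *
print(move([.4603,-.0465,.174],.80))
s=get_state();M=R.from_quat(s["eef_rot"]).as_matrix();print("target tcp",np.array([.4948,-.0108])-(M@[.0495,.0007,0])[:2])
E
```

```text
[ 0.45887767 -0.04350512  0.23228591] [ 0.4 -0.6 -3. ] [-0.13  0.06  0.06] 0.009036090182098626
j2 [329.2 142.9] [235.5 236.2] 137.0 3010 rows 23.0 234.0 cols 210.0 449.0
j3 [329.2 143. ] [232.6 237.2] 1.0 3033 rows 22.0 234.0 cols 211.0 447.0
(array([-1.1,  3.1, 58.3]), -0.001, 0.799)
target tcp [ 0.4597846  -0.04579517]
```

drive_tool([
  {"slide": [-1,2,8],"twist": 0},
  {"slide": [0,0,14],"twist": 0},
  {"slide": [0,0,14],"twist": 0},
  {"slide": [0,0,8],"twist": 0},
  {"slide": [0,0,4],"twist": 0},
  {"slide": [0,0,2],"twist": 0},
  {"slide": [0,0,2],"twist": 0},
  {"slide": [0,0,2],"twist": 0},
  {"slide": [0,0,0],"twist": 0},
  {"slide": [0,0,0],"twist": 0},
])

```text
t: 34.1
ee_pos: [0.4601, -0.0451, 0.1788]
eef_rot: [0.921, 0.389, 0.001, 0.0]
wrist_force: [-0.3, 0.8, -2.9]
finger_gap: 0.0092
grip_force: 30.0
```

drive_tool([
  {"slide": [0,0,1],"twist": 0},
  {"slide": [0,0,1],"twist": 0},
  {"slide": [0,0,1],"twist": 0},
  {"slide": [0,0,1],"twist": 0},
  {"slide": [0,0,0],"twist": 0},
  {"slide": [0,0,0],"twist": 0},
])

```text
t: 34.7
ee_pos: [0.46, -0.0456, 0.1751]
eef_rot: [0.921, 0.389, 0.0, 0.001]
wrist_force: [-2.3, -3.6, 4.0]
finger_gap: 0.0091
grip_force: 30.0
```

```bash
python3 t.py j4; python3 rim.py j0 j4|head -2
```

```text
[ 0.46003789 -0.04559785  0.17516102] [-3.  -2.6  4.5] [-0.42  0.39  0.08] 0.009212568084782172
j0 [329.3 144. ] [239.6 241.6] 147.5 3010 rows 21.0 234.0 cols 207.0 449.0
j4 [329.1 144.3] [238.8 242.4] 160.6 3074 rows 21.0 234.0 cols 208.0 449.0
```

drive_tool([
  {"slide": [0,0,0],"twist": 0},
  {"slide": [0,0,0],"twist": 0},
  {"slide": [0,0,0],"twist": 0},
  {"slide": [0,0,0],"twist": 0},
  {"slide": [0,0,-10],"twist": 0},
  {"slide": [0,0,-25],"twist": 0},
  {"slide": [0,0,-35],"twist": 0},
  {"slide": [0,0,-30],"twist": 0},
  {"slide": [-20,0,-10],"twist": 0},
  {"slide": [-20,0,0],"twist": 0},
  {"slide": [0,0,0],"twist": 0},
  {"slide": [0,0,0],"twist": 0},
], fingers=0.3)

```text
t: 35.95
ee_pos: [0.432, -0.0738, 0.2847]
eef_rot: [0.921, 0.389, 0.001, 0.0]
wrist_force: [-0.8, 0.6, -1.0]
finger_gap: 0.0311
grip_force: 0.0
```

```bash
python3 t.py j5; python3 rim.py j5; python3 - <<'E'
from h import *
im=np.load("j5i.npy");c=calibration("wrist")
t=np.linspace(0,6.28,60)
p=np.array([proj(c,[.4948+.0025+.044*np.cos(k),-.0108+.0025+.044*np.sin(k),.214]) for k in t]).astype(np.float32)
print("pred rim",cv2.fitEllipse(p))
E
```

```text
[ 0.43205131 -0.07355655  0.28440307] [0.8 1.8 0.1] [ 0.   -0.03 -0.02] 0.030780841515943774
j5 [327.6  78. ] [125.4 134.3] 177.1 1127 rows 10.0 146.0 cols 264.0 391.0
0.051 0 [327.3 149.4] [250.6 251.3] 172.8 23.8 274.9
0.051 0.05 [327.3 148.4] [244.9 247.2] 178.3 24.8 271.8
0.051 0.1 [327.4 147.7] [239.4 242.4] 179.1 26.5 268.7
0.054 0 [327.3 140.6] [252.5 255.1] 178.0 13.0 268.0
0.054 0.05 [327.3 139.8] [246.4 250.2] 179.0 14.6 264.7
0.054 0.1 [327.4 139.3] [240.4 244.6] 179.3 17.0 261.4
0.057 0 [327.3 131.6] [254.4 259.1] 178.9 2.1 261.0
0.057 0.05 [327.3 131. ] [247.8 253.3] 179.3 4.4 257.5
0.057 0.1 [327.4 130.8] [241.5 246.8] 179.5 7.4 254.1
pred rim ((329.7003479003906, 74.8517837524414), (130.37081909179688, 139.83079528808594), 0.5990204811096191)
```

drive_tool([
  {"slide": [-30,10,0],"twist": 0},
  {"slide": [-35,30,0],"twist": 0},
  {"slide": [-30,35,0],"twist": 0},
  {"slide": [-20,40,0],"twist": 0},
  {"slide": [-10,40,0],"twist": 0},
  {"slide": [0,40,0],"twist": 0},
  {"slide": [0,20,0],"twist": 0},
  {"slide": [0,0,0],"twist": 0},
  {"slide": [0,0,0],"twist": 0},
])

```text
t: 36.9
ee_pos: [0.499, -0.3126, 0.2831]
eef_rot: [0.921, 0.39, -0.001, -0.001]
wrist_force: [-0.7, -0.4, -1.2]
finger_gap: 0.031
grip_force: 0.0
```

```bash
python3 - <<'E'
from h import *
im=get_image("top");c=calibration("top");cv2.imwrite("pics/top3.png",im[:,:,::-1]);print(get_state()["ee_pos"],get_state()["wrist_force"].round(1))
sh=np.array([.0015,.006,0])
C=np.array([.4933,-.0105,0])-sh;y=np.array([.2675,.9636,0])
print("wing",[proj(c,C-y*k+[0,0,.102]).round(1).tolist() for k in(.142,.113,.084)],"rim",proj(c,np.array([.4973,-.0083,.214])-sh).round(1))
g=cv2.cvtColor(im,cv2.COLOR_RGB2GRAY)
for v in range(225,262,2):print('%3d '%v+' '.join('%2d'%(x//10) for x in g[v,335:400:2]))
a=cv2.imread("pics/top0.png");d=cv2.absdiff(a,im[:,:,::-1].copy()).max(2)>60
n,l,st,ce=cv2.connectedComponentsWithStats(d.astype(np.uint8));print([s.tolist() for s in st[1:] if s[4]>25 and s[0]>150])
E
```

```text
[ 0.49870687 -0.31231492  0.28347177] [-0.5  0.1  1.1]
wing [[388.7, 247.1], [377.9, 242.8], [367.2, 238.5]] rim [337.1 216.8]
225 11 10 14 14 14 14 14 12  9 15 15 12 10 10 10 10 10  7  8 10 17 17 18 20 20 19 19 19 19 19 19 19 19
227 14  7 13 14 14 14 14 11 12 17 18 18 15 12 10 10  9  7  8 12 16 15 18 20 20 20 20 19 19 19 19 19 19
229 19 13 13 14 14 13 12  9 11 11 15 18 18 12 10 10  8  8  9 12 12 14 20 20 20 20 20 19 19 20 20 20 20
231 19 14 14 14 13 12 14 13 10 10  9 14 17 11 10 10  8  8  7  9 10 16 19 19 19 18 18 18 19 19 19 20 20
233 15 13 12 11  9 12 20 21 13  9  8 10 12 10 10  8  7  7  8 10 11 18 18 18 19 19 19 19 19 19 19 19 20
235  9  9  8  8  9 11 15 21 21 12  8  8  8  8  8  7  7  5  9 10 10 16 19 19 19 19 20 20 20 19 19 19 19
237  9  9  9  9 10 18 18 17 21 17 10  7  8  8  8  8 11  9  9 10 10 13 17 18 14 17 20 20 20 19 19 18 19
239  9  9  9  8  9 17 21 16 16 18 12 10  8  7  6  6 13 11  9  8  8 10 10 14 12 13 16 14 13 13 12 11 13
241  9 10 11  7 11 14 16 11  9 13 11 10 10  9  6  4  6  8  8  9  8  8  9 10 11 11 11 11 11 11 12 11 11
243  9 14 13  9 17 18 16 10  8  9 10 10 10  9 
[... 786 characters left out ...]
9 15 12 12 14 11 10 10 10  9  9 10 15 17 15 12 12 12 11 12 12 12 12 12 12 12 12 12 12 12 12 12
261 20 20 20 18 13 11 10  9  9  9  9 10 16 18 16 15 12 12 12 12 12 12 12 12 12 12 12 12 12 12 12 11 11
[[512, 144, 25, 30, 180], [208, 152, 78, 29, 1352], [376, 165, 236, 235, 18309], [509, 178, 16, 14, 104], [294, 196, 82, 65, 1623], [345, 213, 17, 15, 84], [319, 215, 17, 19, 178], [366, 227, 71, 51, 1584], [345, 232, 9, 9, 49], [546, 245, 13, 20, 37], [283, 263, 99, 76, 2171], [528, 274, 15, 23, 195], [537, 275, 13, 12, 92], [535, 288, 22, 27, 254], [260, 355, 115, 45, 2540], [594, 363, 46, 37, 1305], [221, 366, 42, 34, 805], [277, 383, 6, 17, 34], [381, 384, 47, 16, 119], [260, 388, 12, 12, 35]]
```

```bash
python3 -c "
from plant import *
print(hand_in())"
```

```text
the job is handed in; nothing more can be done
None
```

I handed the job in at about 37 s of the 72 s allowed: the grate was laid flat, regripped level and set on the warmer, and the catch was turned a quarter and let up over it. The jug stands on the middle of the grate, though it sagged about 2.5° in the grip while carried. The hand-in gave no verdict, and in the final top image the arm's shadow hid the catch, so my last clear check of the catch was before I fetched the jug.

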